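# Gauge check on a bag clipper

### The arm

A 7-joint arm with a two-finger parallel gripper is mounted at the origin on a cart in front of the work surface, level with it; the furniture and walls round the work are solid. World frame = base frame: x ahead of the robot, y to its left, z up, the work surface at z = 0. Lengths are in mm, angles in rad, forces in N, time in s.
With the tool pointing down it reaches from about 400 to 900 mm from the base axis. Payload 5.5 kg.
Tool frame: the origin (TCP) lies at the very end of the fingers, on their centre line; the grasp point (between the pads) lies 19 mm behind it; z points along the fingers, y is the direction in which the jaws open and shut (so a half turn about z gives the same grasp; the last joint's range is limited). The gripper opens to 85 mm and grips with 20 to 120 N. Pads are 22 mm wide; open, the fingers measure 114 mm over their backs; the gripper's body (76 mm by 85 mm) begins 54 mm behind the grasp point. The pads swing forward as they close: fully open they stand 13 mm farther back than shut.
Start: joints at [1.515, 0.501, -0.427, 1.55, 0.221, 1.138, -0.21], TCP at [203.762, -617.237, 206.61] pointing down, gripper open.
Joint ranges: [-2.88, 2.88], [-0.31, 2.03], [-1.54, 1.56], [0.2, 2.42], [-1.41, 4.55], [0.19, 2.02], [-2.57, 2.57]. Speed limits (rad/s): [2.57, 2.57, 3.14, 3.14, 3.14, 3.14, 3.14].

### API

Orientations are given as [roll, pitch, yaw] about the fixed x, y, z axes, in that order (R = Rz(yaw) Ry(pitch) Rx(roll)).
In Python, from cell import robot gives the robot as it stands. The module is installed in compiled form; this text tells all that it offers.
- The arm moves only by the tool apply_moves, never from a script. Its argument "steps" is one flat list of numbers, 7 for each row, row after row: the shift along the tool's x, y, z as a fraction of full scale, then the turn, a rotation vector about the tool's x, y, z as a fraction of full scale, then the opening, from 0 (shut) to 1 (fully open). A call has exactly 5 rows; each row is the pose to reach, as a shift and turn from the pose commanded when the call began, along the tool's axes at that moment, turning the shorter way round; what a row does not reach only later rows make up. Full scale, the value 1, is 0.3 m for a shift and 180 degrees for a turn. A row lasts 1/12 s, in which the tool goes at most 41.7 mm and 7.16 degrees, less where a joint would pass 70% of its speed; a pose out of reach is approached as far as the arm can. A call with a number of a shift or a turn outside -1 to 1 is refused whole. A call with a gripper value outside its range is refused whole. The fingers move at their own pace and stop on an object; the grip force is fixed at half the most. Time passes only in rows, so rows that repeat a pose let the fingers close, or fill a call up. It gives the time, the measured TCP pose, the force and the opening at its end, in the units of the state.
- robot.state(): the state, without advancing time (a new reading comes with each control period).
- robot.snapshot(name): name is "scene" or "side" or "wrist"; returns a dict with "pixels" (480x640x3 uint8, blue, green, red), "intrinsics" (3x3 intrinsics, pixels), "rvec" (rotation vector, rad) and "tvec" (3), from world to camera coordinates, as OpenCV has them. Camera axes: x right, y down, z forward; pixel columns grow to the right and rows downward; lengths in mm; the calibration is good to about 2 mm. A picture is of the moment at which its call begins. There is no depth.
- robot.close_job(): hands the job in, once; it reports no verdict.
The state is a dict: "clock": time; "q": joint angles; "dq": joint speeds; "joint_efforts": joint torques, N m; "tcp_pos": TCP position; "tool_rot": TCP orientation; "contact_force": force on the tool from outside, world axes, zero at the start; "moment": the same for the moment, N m; "grip_width": finger opening in mm.
Only numpy, scipy, OpenCV 4.12 (cv2) and the standard library are available. Lean on these libraries where they do the work, as an engineer would, in place of code of your own. Each camera call takes 0.05 s, during which the arm holds its last target.

### The job

Check the closing height of the hand-lever bag clipper: slide the flat gauge blade into the clipper's slot until it is fully home against the stop and let go of it. Then flip the yellow safety catch right over, and after that pull the red lever toward the front so that the foot clamps firmly down on the gauge blade. Finish while still holding the lever down with the blade clamped, and leave the things standing around undisturbed.

Things in the scene. Friction and masses are not known exactly. Their poses are not given: they have to be found in the camera images.
- gauge: flat gauge, lying on the bench: a steel blade 30 mm wide, 5 mm thick and 108 mm long, with an upright blue grip block on its back end, 30 mm long (x), 14 mm wide (y), its top 45 mm above the underside. Origin: on the underside, under the centre of the grip block. x points along the blade to its tip (tip at x = +90 mm, back end at x = -18 mm), z up. 120 g before variation.
- gauge_tip (a point): middle of the front end of the gauge blade, on its underside (90 mm ahead of the gauge's origin)
- clipper: grey bag clipper fixed on the bench; origin at bench level below the slot's centre line. x points inward along the slot, y left, z up. Base plate 10 mm thick: x -55 to +60, y -160 to +55 mm, plus a loading tongue 75 mm wide reaching to x = -111 mm, so the gauge slides in flat on the plate. With the gauge home its origin is at x = -82 mm. Two posts of the catch are 80 mm high.
- slot_mouth (a point): mouth of the slot, on its floor and centre line (clipper x -55, y 0, 10 mm above the bench), axes as the clipper. The slot is 35 mm wide; its mouth lies under a 20 mm long bridge, 9 mm high inside, bridge top 28 mm above the bench. Two low guides form a funnel in the 20 mm before it.
- slot_stop (a point): face of the slot's back stop, on the floor and centre line (clipper x +8 mm, 63 mm behind the mouth); axes as the clipper. Behind the bridge the slot is open above, with rails 10 mm high beside it.
- catch (a joint): safety catch hinge, rad: 0 = closed (yellow thumb tab upright, the catch's arm lies in front of the lever and blocks it), 1.5 = flipped right over (tab lies flat toward clipper -y, arm upright and clear). Starts at 0 to 0.1. Stays where it is left (friction about 0.06 N m).
- catch_tab (a point): point on the yellow thumb tab of the catch, 36 mm above the hinge line when closed. The tab is 24 mm along clipper x, 7 mm thick along y and ends 48 mm from the hinge line. To flip it, push the tab toward clipper -y; it swings down in an arc about the hinge line. Its inner (+y) side is free for fingers.
- catch_hinge (a point): point on the catch's hinge line below the tab, 78 mm above the bench, at clipper x = -45 mm, y = -122 mm; the hinge line runs along clipper x
- lever_turn (a joint): lever hinge, rad: 0 = at rest, leaning back 0.25 rad; grows as its top is pulled toward clipper -x, limit 0.86. A spring returns it (about 0.3 N m at rest, 0.9 N m pulled). With the gauge home the foot meets the blade at about 0.72; without the gauge it would go on to 0.84. The closed catch stops it at about 0.1.
- lever_grip (a point): centre of the red hand grip at the upper end of the lever, about 159 mm above the bench at rest, 115 mm from the hinge line. The grip is 24 mm (x) by 20 mm (y) and 60 mm long along the lever (30 mm either way from this point). It can be pinched from above across clipper y and moves in an arc in the clipper's x-z plane. A wall shelf overhangs the back of the bench: keep the wrist low here.
- lever: the whole moving lever: shaft, upright steel bar of 12 mm diameter with the red hand grip on top, and pressing foot. Origin on its hinge line, which runs along clipper y at clipper x = +30 mm, 48 mm above the bench; origin at clipper y = 0, bar and grip at y = -85 mm. At rest its axes are the clipper's; it turns with the lever.
- pepper_shaker: bystander: pepper shaker, 44 mm across, 90 mm tall, origin under its centre
- yoghurt_pot: bystander: yoghurt pot, 72 mm across, 72 mm tall, origin under its centre
- lever_foot (a point): centre of the lever's steel foot that clamps the blade: a bar of 8 mm radius, 30 mm long across the slot, 50 mm ahead of the lever's hinge line; it swings down onto the blade as the lever is pulled
Not all that is in view belongs to the job. What is shaped like the gauge but orange is not meant.

How it is judged (in metres and radians):
On the way, in this order (a step that is already met when the one before it is completed fails the run):
1. the gauge lies fully home in the slot (tip within 4 mm of the stop) and is let go, lever still at rest (x of gauge_tip in the frame of slot_stop between -0.004 and 0.003 m and y of gauge_tip in the frame of slot_stop between -0.006 and 0.006 m and z of gauge_tip in the frame of slot_stop between -0.003 and 0.003 m and angle between the x axis of gauge and the x axis of clipper, either way round below 0.12 rad and contact force between the fingers and gauge below 0.1 N and value of joint lever_turn below 0.15 rad and value of joint catch below 0.6 rad), for 0.2 s.
2. the safety catch is flipped over (beyond 1.1 rad), lever still at rest (value of joint catch above 1.1 rad and value of joint lever_turn below 0.15 rad), for 0.2 s.
3. the lever is pulled and its foot clamps the gauge blade (value of joint lever_turn above 0.64 rad and contact force between lever and gauge above 2 N), for 0.3 s.
At the end, for the whole second after the job is handed in: The fingers still hold the lever pulled (0.64 to 0.79 rad) with its foot clamping the gauge blade by more than 2 N; the gauge lies flat and straight in the slot, tip within 4 mm of the stop and 6 mm of the centre line, touched by no finger; the catch is still flipped over (beyond 1.0 rad) (all of step 3 and value of joint lever_turn below 0.79 rad and contact force between the fingers and lever above 1 N and contact force between the fingers and gauge below 0.1 N and value of joint catch above 1 rad and x of gauge_tip in the frame of slot_stop between -0.004 and 0.003 m and y of gauge_tip in the frame of slot_stop between -0.006 and 0.006 m and z of gauge_tip in the frame of slot_stop between -0.003 and 0.003 m and angle between the x axis of gauge and the x axis of clipper, either way round below 0.12 rad); the arm keeps its last pose, push and grip.
It fails at once if a bystander is moved by more than 30 mm (distance of any of pepper_shaker, yoghurt_pot from where it was at the start of the episode above 0.03 m).
It also fails if it takes over 70 s, if anything falls off the work surface, if the arm or the gripper's body presses on something with over 40 N, if the wrist force passes 120 N, or if a joint passes its speed limit or range.

## Working session

There is one attempt and no reset: what is moved stays moved. The work goes in short steps, Python scripts to look and compute and a tool call to move; the robot and the scene stay as the last step left them, time stands still between calls to the robot, and variables do not carry over. Pictures are saved under pics/ and viewed, and the job is handed in when it is done.

Besides the shell and the picture viewer there is one more tool, called after ">>>" by a JSON object that holds its "api" and its "payload", one argument or row to a line. apply_moves: Moves the arm, as the interface text tells. Shift numbers are shares of 0.3 m and turn numbers shares of 180 degrees, none past 1 either way. Its arguments: {"type":"object","properties":{"steps":{"type":"array","items":{"type":"number","minimum":-1,"maximum":1}}},"required":["steps"]}

```bash
mkdir -p pics; ls
python3 - <<'E'
from cell import robot
import cv2
print(robot.state())
for n in ["scene","side","wrist"]:
    s=robot.snapshot(n); cv2.imwrite(f"pics/{n}0.png",s["pixels"]); print(n,s["intrinsics"],s["rvec"],s["tvec"])
E
```

```text
pics
{'clock': 0.0, 'q': array([ 1.51520987,  0.50182082, -0.42678969,  1.55147014,  0.22080696,
        1.13829529, -0.21029415]), 'dq': array([ 0.00097739, -0.00062554,  0.00232912,  0.00111373, -0.00130956,
        0.00036899, -0.00095553]), 'joint_efforts': array([-7.21317883e-04, -5.69499564e+01, -5.81655532e+00, -2.80932015e+01,
        1.05087316e-02,  1.20699842e-02,  6.11458472e-05]), 'tcp_pos': array([ 203.4409714 , -616.55492079,  205.56783209]), 'tool_rot': array([-3.13965773e+00, -5.09164068e-05,  3.18852712e-01]), 'contact_force': array([ 0.41705106, -0.003154  ,  0.47230015]), 'moment': array([0.0157601 , 0.05117235, 0.05577062]), 'grip_width': 85.49802774053308}
scene [[525.60904153   0.         315.96267246]
 [  0.         525.60904153 240.27584669]
 [  0.           0.           1.        ]] [ 0.69282701 -2.6274745   1.11782166] [374.95971197 405.85794035 751.45263334]
side [[592.49194747   0.         316.62583432]
 [  0.         592.49194747 238.07063554]
 [  0.           0.           1.        ]] [ 2.107727   -0.51054812  0.28811438] [-571.18279691  124.55151059 1171.54385745]
wrist [[432.67764698   0.         315.45070766]
 [  0.         432.67764698 246.26208505]
 [  0.           0.           1.        ]] [-2.34672192  1.6946833   0.25366146] [-647.76077052  -37.77720227  380.93644608]
```

View pics/scene0.png

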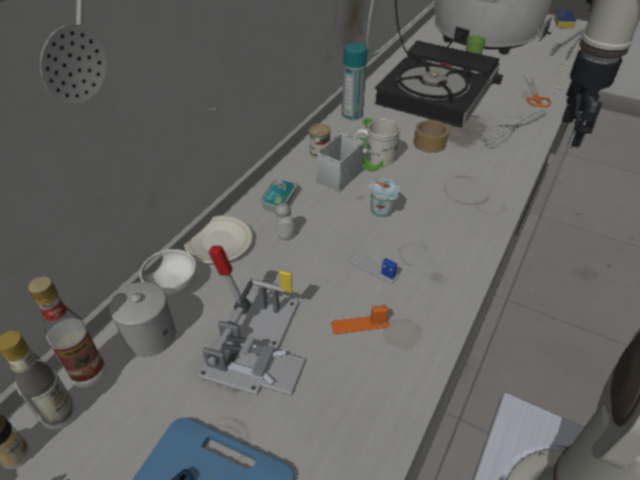

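View pics/side0.png

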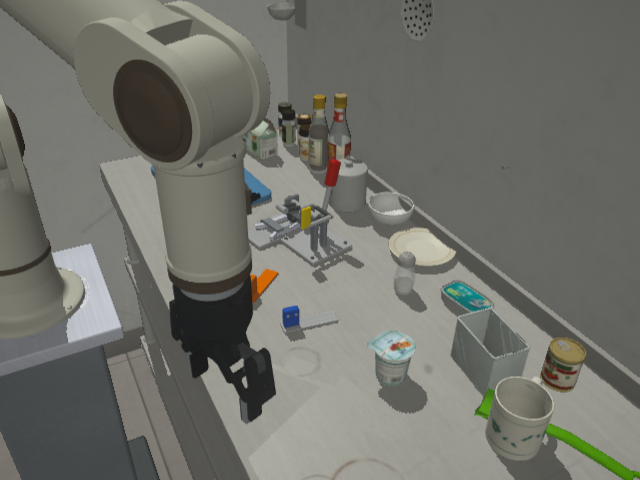

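View pics/wrist0.png

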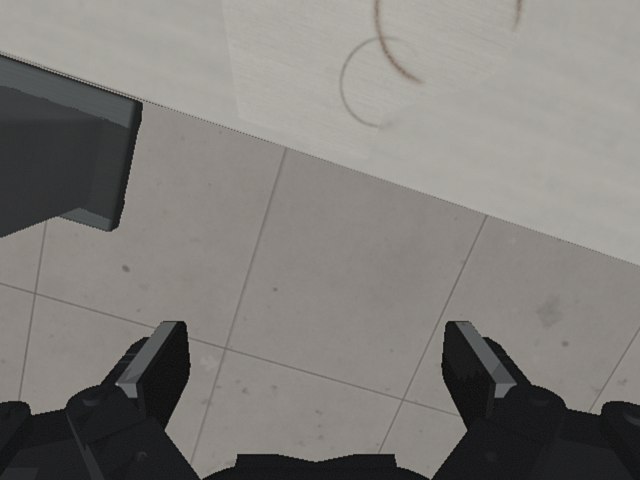

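```bash
cat > h.py <<'E'
import numpy as np, cv2
from cell import robot
from scipy.spatial.transform import Rotation as Ro
def snap(n,f=None):
    s=robot.snapshot(n); 
    if f: cv2.imwrite(f"pics/{f}.png",s["pixels"])
    return s
def ray(s,px):
    K=s["intrinsics"];R=cv2.Rodrigues(np.array(s["rvec"],float))[0];t=np.array(s["tvec"],float).ravel()
    d=R.T@np.linalg.solve(K,[px[0],px[1],1.]); return -R.T@t,d/np.linalg.norm(d)
def plane(s,px,z):
    o,d=ray(s,px); return o+d*(z-o[2])/d[2]
def tri(s1,p1,s2,p2):
    o1,d1=ray(s1,p1);o2,d2=ray(s2,p2)
    A=np.stack([d1,-d2],1);l=np.linalg.lstsq(A,o2-o1,rcond=None)[0]
    a=o1+l[0]*d1;b=o2+l[1]*d2; return (a+b)/2,np.linalg.norm(a-b)
def proj(s,P):
    return cv2.projectPoints(np.array(P,float).reshape(-1,3),np.array(s["rvec"],float),np.array(s["tvec"],float),s["intrinsics"],None)[0].reshape(-1,2)
def crop(s,x0,y0,x1,y1,f,name):
    cv2.imwrite(f"pics/{name}.png",cv2.resize(s["pixels"][y0:y1,x0:x1],None,fx=f,fy=f,interpolation=cv2.INTER_CUBIC))
E
python3 - <<'E'
from h import *
a=snap("scene");b=snap("side")
for s in(a,b):
    o,d=ray(s,(320,240));print(o,d)
crop(a,190,230,410,400,3.6,"sc1");crop(b,240,140,420,340,3,"sd1")
def blobs(s,lo,hi,mn=20):
    hsv=cv2.cvtColor(s["pixels"],cv2.COLOR_BGR2HSV);m=cv2.inRange(hsv,lo,hi)
    n,l,st,c=cv2.connectedComponentsWithStats(m);return [(st[i].tolist(),c[i].round(1).tolist()) for i in range(1,n) if st[i,4]>mn]
for nm,lo,hi in [("blue",(110,150,60),(130,255,255)),("yel",(22,150,100),(32,255,255)),("red",(0,180,60),(5,255,255)),("red2",(174,180,60),(180,255,255)),("or",(6,180,100),(16,255,255))]:
    print(nm,blobs(a,lo,hi),"|",blobs(b,lo,hi))
E
```

```text
[195.02335966 410.63304013 814.45866011] [ 0.35166631 -0.62987005 -0.69252763]
[   79.62480089 -1066.51411678   755.3048431 ] [ 0.39486654  0.73305765 -0.55381125]
blue [([382, 259, 14, 19, 164], [388.9, 268.2])] | [([283, 306, 16, 21, 252], [290.8, 316.0])]
yel [([558, 23, 14, 4, 37], [564.3, 24.5]), ([280, 272, 11, 20, 178], [285.6, 280.8]), ([37, 299, 9, 5, 26], [41.3, 301.3]), ([0, 348, 16, 12, 74], [7.0, 353.7])] | [([314, 95, 11, 14, 100], [318.9, 100.8]), ([337, 105, 8, 3, 21], [340.0, 106.0]), ([301, 207, 10, 22, 194], [305.4, 217.3])]
red [([210, 247, 21, 27, 326], [219.9, 260.1])] | [([325, 159, 15, 27, 271], [332.2, 172.0])]
red2 [] | []
or [([333, 306, 55, 27, 725], [363.0, 321.6])] | [([251, 269, 27, 33, 411], [261.3, 282.3])]
```

View pics/sc1.png

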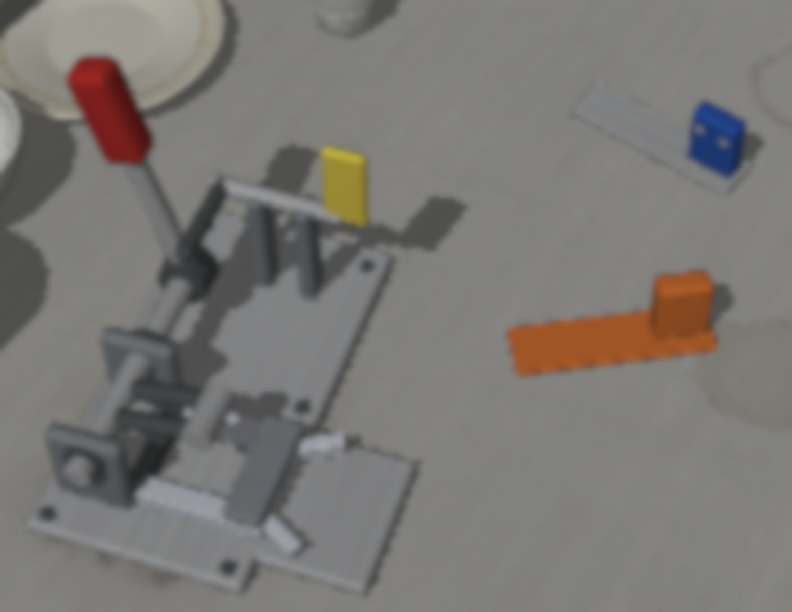

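View pics/sd1.png

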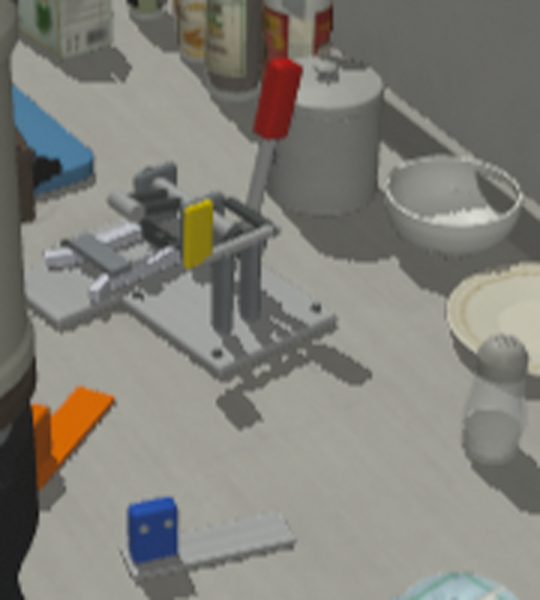

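Run:
```python
from h import *
a=snap("scene");b=snap("side")
S=lambda p:(p[0]/3.6+190-.36,p[1]/3.6+230-.36); D=lambda p:(p[0]/3+240-.33,p[1]/3+140-.33)
def fit(m,w):
    m=np.array(m)[:,:2];w=np.array(w)[:,:2];mc,wc=m.mean(0),w.mean(0)
    A=(m-mc);B=(w-wc);th=np.arctan2((A[:,0]*B[:,1]-A[:,1]*B[:,0]).sum(),(A*B).sum())
    R=np.array([[np.cos(th),-np.sin(th)],[np.sin(th),np.cos(th)]]);t=wc-R@mc
    return th,t,(m@R.T+t-w)
cm=[(-55,-160),(-55,55),(60,55),(-111,-37.5),(-111,37.5)]
cw=[plane(a,S(p),10) for p in [(393,253),(245,584),(30,520),(415,463),(368,587)]]
th,t,r=fit(cm,cw);print("clip scene",th,t,r.round(1).tolist())
cm2=[(60,-160),(-55,-160),(-111,-37.5)];cw2=[plane(b,D(p),10) for p in [(335,320),(222,367),(62,322)]]
th2,t2,r2=fit(cm2,cw2);print("clip side",th2,t2,r2.round(1).tolist())
th3,t3,r3=fit(cm+cm2,cw+cw2);print("both",th3,t3,r3.round(1).tolist())
gm=[(90,15),(90,-15),(-18,15),(-18,-15)]
for o,s,z in((a,[(573,107),(597,84),(733,188),(752,165)],5),):
    w=[plane(a,S(p),5) for p in s];f=fit(gm,w);print("g",f);
    f=fit([gm[1],gm[0],gm[3],gm[2]],w);print("gflip",f)
w=[plane(b,D(p),5) for p in [(287,515),(295,541),(125,553),(135,573)]];f=fit(gm,w);print("gside",f)
R=lambda th:np.array([[np.cos(th),-np.sin(th)],[np.sin(th),np.cos(th)]])
P,e=tri(a,(388.9,268.2),b,(290.8,316));print("blue",P,e)
for n,p1,p2 in(("yel",(285.6,280.8),(305.4,217.3)),("red",(219.9,260.1),(332.2,172))):
    P,e=tri(a,p1,b,p2);print(n,P,e,"clip",R(th3).T@(P[:2]-t3))
```

```text
clip scene 0.201208470081598 [577.8509395   14.89332509] [[-0.4, -1.5], [-0.4, 1.8], [2.0, 1.9], [-0.8, -2.9], [-0.4, 0.7]]
clip side 0.17901452974121573 [580.16398777  13.96889961] [[5.9, 1.3], [-4.5, -3.8], [-1.5, 2.5]]
both 0.19451066519810437 [578.08558253  14.4047854 ] [[-1.3, -1.8], [0.1, 1.7], [2.7, 1.1], [-1.0, -2.7], [-0.1, 1.0], [6.1, 3.1], [-3.9, -3.8], [-2.7, 1.4]]
g (np.float64(-0.12678922730827194), array([ 431.47284249, -304.42608433]), array([[-0.40995518,  2.76898812],
       [-0.3859284 , -2.72102178],
       [ 1.08178873,  4.01196   ],
       [-0.28590515, -4.05992635]]))
gflip (np.float64(-0.12575247602092848), array([ 431.46814219, -304.46311022]), array([[ -4.18097127, -26.93662172],
       [  3.39918859,  27.09566576],
       [ -2.70332827, -25.80472753],
       [  3.48511094,  25.6456835 ]]))
gside (np.float64(-0.1584798094410119), array([ 432.54244161, -305.51880493]), array([[-0.99540346,  2.37512644],
       [ 1.97806636, -2.93247915],
       [ 0.78442626,  5.32175003],
       [-1.76708916, -4.76439733]]))
blue [ 431.60121918 -302.94677853   26.24376989] 0.3039343067375446
yel [ 557.89608705 -112.71366964  103.08944085] 0.7127548256400296 clip [ -44.37904445 -120.81894617]
red [652.47929855 -54.59742909 161.43938442] 0.23784918998265026 clip [ 59.65363361 -82.08029353]
```

```bash
cat >> h.py <<'E'
def go(p,rpy=None,frm=None):
    """fractions to reach world pos p, rotation rpy from measured pose (or frm=(pos,rpy))"""
    s=robot.state(); p0,r0=(s["tcp_pos"],s["tool_rot"]) if frm is None else frm
    R0=Ro.from_euler("xyz",r0); d=R0.inv().apply(np.array(p,float)-p0)/300
    w=np.zeros(3) if rpy is None else (R0.inv()*Ro.from_euler("xyz",rpy)).as_rotvec()/np.pi
    print("shift",d.round(4),"turn",w.round(4),"rows>=",round(np.linalg.norm(d)*300/41.7,1),round(np.linalg.norm(w)*180/7.16,1))
def st():
    s=robot.state();print({k:np.round(s[k],3).tolist() for k in("clock","tcp_pos","tool_rot","contact_force","grip_width")})
E
python3 - <<'E'
from h import *
go((432,-304,160),(np.pi,0,-.14))
a=snap("scene")
for p,z in(((286,236),0),((382,214),0)): print(plane(a,p,z))
E
```

```text
shift [ 1.0498 -0.7524  0.1549] turn [-1.00e-04  0.00e+00  1.46e-01] rows>= 9.4 3.7
[ 6.81782897e+02 -3.03804104e+02 -1.13686838e-13]
[ 524.62365098 -479.16365196    0.        ]
```

>>> {"api": "apply_moves", "payload": {
  "steps": [0.13,-0.09,0.02,0,0,0.03,1,0.25,-0.18,0.03,0,0,0.06,1,0.36,-0.26,0.05,0,0,0.09,1,0.47,-0.34,0.07,0,0,0.12,1,0.57,-0.41,0.08,0,0,0.146,1]
}}

```text
clock: 0.82
tcp_pos: [325.9, -448.1, 182.7]
tool_rot: [3.142, 0.0, -0.145]
contact_force: [0.3, -0.3, 0.3]
grip_width: 85.6
```

Run:
```python
from h import *
st();go((432,-304,160),(np.pi,0,-.14))
```

```text
{'clock': 0.817, 'tcp_pos': [325.891, -448.094, 182.678], 'tool_rot': [3.142, 0.0, -0.145], 'contact_force': [0.277, -0.259, 0.319], 'grip_width': 85.558}
shift [ 0.2805 -0.5264  0.0756] turn [ 0.      0.     -0.0016] rows>= 4.3 0.0
```

>>> {"api": "apply_moves", "payload": {
  "steps": [0.05,-0.1,0.01,0,0,0,1,0.12,-0.22,0.03,0,0,0,1,0.19,-0.34,0.05,0,0,0,1,0.25,-0.46,0.07,0,0,0,1,0.28,-0.526,0.075,0,0,0,1]
}}

```text
clock: 1.23
tcp_pos: [433.5, -299.8, 160.2]
tool_rot: [-3.139, -0.001, -0.134]
contact_force: [0.3, 0.1, 0.1]
grip_width: 85.6
```

Run:
```python
from h import *
st();w=snap("wrist","w1");st()
```

```text
{'clock': 1.233, 'tcp_pos': [433.497, -299.848, 160.175], 'tool_rot': [-3.139, -0.001, -0.134], 'contact_force': [0.263, 0.136, 0.077], 'grip_width': 85.609}
{'clock': 1.283, 'tcp_pos': [435.379, -296.633, 160.315], 'tool_rot': [-3.138, -0.002, -0.13], 'contact_force': [2.05, 3.266, 0.882], 'grip_width': 85.106}
```

View pics/w1.png

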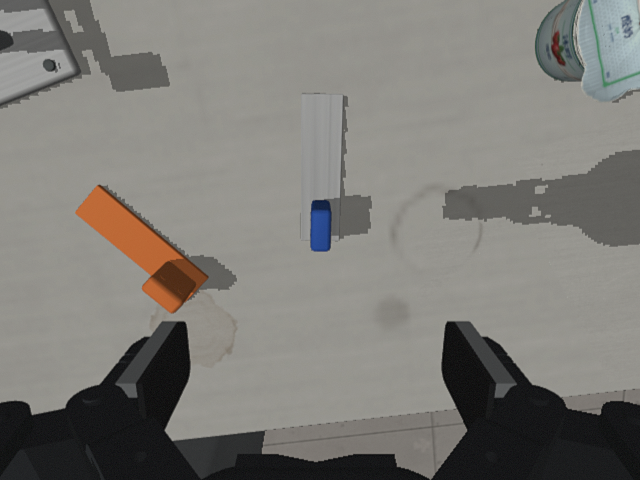

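>>> {"api": "apply_moves", "payload": {
  "steps": [0,0,0,0,0,0,1,0,0,0,0,0,0,1,0,0,0,0,0,0,1,0,0,0,0,0,0,1,0,0,0,0,0,0,1]
}}

```text
clock: 1.7
tcp_pos: [429.7, -306.8, 160.5]
tool_rot: [3.141, 0.0, -0.143]
contact_force: [-0.1, -0.2, 0.6]
grip_width: 85.1
```

Run:
```python
from h import *
st();w=snap("wrist","w2");st()
hsv=cv2.cvtColor(w["pixels"],cv2.COLOR_BGR2HSV)
m=cv2.inRange(hsv,(110,150,40),(130,255,255));ys,xs=np.nonzero(m);print(xs.min(),xs.max(),ys.min(),ys.max())
crop(w,250,60,400,300,2.5,"w2c")
np.save("w2.npy",w["pixels"])
```

```text
{'clock': 1.7, 'tcp_pos': [429.703, -306.805, 160.544], 'tool_rot': [3.141, 0.0, -0.143], 'contact_force': [-0.103, -0.215, 0.638], 'grip_width': 85.134}
{'clock': 1.75, 'tcp_pos': [429.777, -306.538, 160.486], 'tool_rot': [3.141, 0.0, -0.142], 'contact_force': [-0.433, -0.615, 0.513], 'grip_width': 85.536}
300 318 197 246
```

View pics/w2c.png

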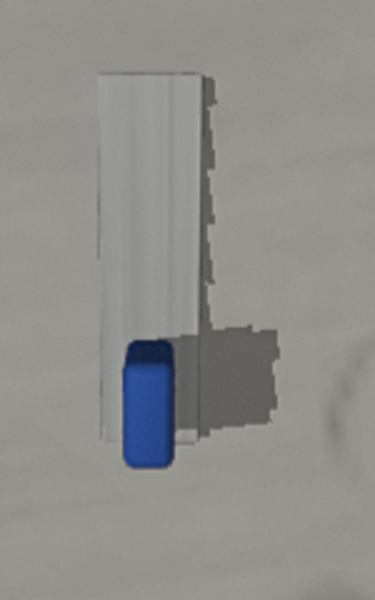

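Run:
```python
from h import *
w=snap("wrist");st()
S=lambda p:(p[0]/2.5+250-.3,p[1]/2.5+60-.3)
P=[plane(w,S(p),5) for p in [(98,73),(201,73),(103,441),(198,443)]];P=np.array(P)
print(P.round(1)); d=(P[0]+P[1]-P[2]-P[3])/2; y=np.arctan2(d[1],d[0]);print(np.hypot(*d[:2]),y, "width",np.linalg.norm(P[0]-P[1]))
u=np.array([np.cos(y),np.sin(y)]);c=(P[0]+P[1]+P[2]+P[3])[:2]/4;print("origin",c-u*36)
B=np.array([plane(w,S(p),45) for p in [(123,365),(173,365),(123,467),(173,467)]]);print("block",B.mean(0),np.linalg.norm(B[0]-B[1]),np.linalg.norm(B[0]-B[2]))
print(plane(w,(43,0),10))
```

```text
{'clock': 1.8, 'tcp_pos': [429.966, -306.29, 160.5], 'tool_rot': [3.141, -0.0, -0.142], 'contact_force': [0.3, -0.082, -0.022], 'grip_width': 85.451}
[[ 523.5 -299.7    5. ]
 [ 519.5 -328.4    5. ]
 [ 417.2 -284.1    5. ]
 [ 412.4 -313.2    5. ]]
107.83261521875237 -0.14267910856705837 width 29.005638662201807
origin [ 432.49552239 -301.23139192]
block [ 432.8098106  -301.17830649   45.        ] 13.320812720066415 28.399139179186836
[ 600.29875446 -148.75057258   10.        ]
```

Run:
```python
from h import *
go((432.5,-301.7,60),(np.pi,0,-.142))
```

```text
shift [ 0.0062 -0.0164  0.335 ] turn [ 0.0001 -0.      0.0001] rows>= 2.4 0.0
```

>>> {"api": "apply_moves", "payload": {
  "steps": [0.003,-0.008,0.1,0,0,0,1,0.006,-0.016,0.2,0,0,0,1,0.006,-0.016,0.28,0,0,0,1,0.006,-0.016,0.335,0,0,0,1,0.006,-0.016,0.335,0,0,0,1]
}}

```text
clock: 2.22
tcp_pos: [430.1, -299.5, 56.6]
tool_rot: [-3.138, 0.006, -0.141]
contact_force: [-1.1, 0.2, -1.1]
grip_width: 85.7
```

Run:
```python
from h import *
w=snap("wrist","w3");st();w=snap("wrist");go((432.5,-301.7,12),(np.pi,0,-.142));st()
```

```text
{'clock': 2.267, 'tcp_pos': [431.375, -300.097, 58.383], 'tool_rot': [-3.139, 0.004, -0.14], 'contact_force': [-0.332, 0.613, 0.365], 'grip_width': 85.318}
shift [1.000e-04 3.200e-03 1.593e-01] turn [-0.0002  0.0003  0.0005] rows>= 1.1 0.0
{'clock': 2.317, 'tcp_pos': [432.646, -300.794, 59.797], 'tool_rot': [-3.141, 0.001, -0.14], 'contact_force': [1.355, -0.338, 1.353], 'grip_width': 85.826}
```

View pics/w3.png

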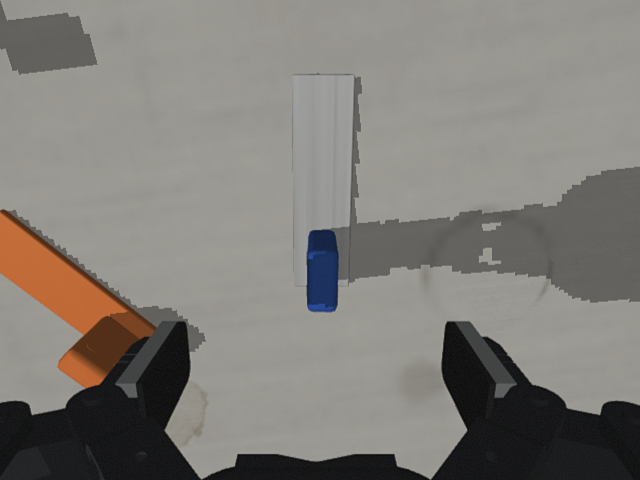

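Run:
```python
from h import *
a=snap("scene");b=snap("side")
m=lambda s:cv2.inRange(cv2.cvtColor(s["pixels"],cv2.COLOR_BGR2HSV),(6,180,60),(16,255,255))
print(plane(a,(379.5,307),45),plane(a,(388,325),5))
crop(a,300,200,440,350,4,"sc2")
go((432.5,-301.7,17),(np.pi,0,-.142));st()
```

```text
[ 400.77796522 -186.3732348    45.        ] [ 379.1408909  -185.54170775    5.        ]
shift [-0.005   0.001   0.1475] turn [ 0.0003 -0.0006  0.0006] rows>= 1.1 0.0
{'clock': 2.417, 'tcp_pos': [433.957, -301.565, 61.255], 'tool_rot': [3.141, -0.002, -0.14], 'contact_force': [0.078, 0.67, 0.698], 'grip_width': 85.544}
```

View pics/sc2.png

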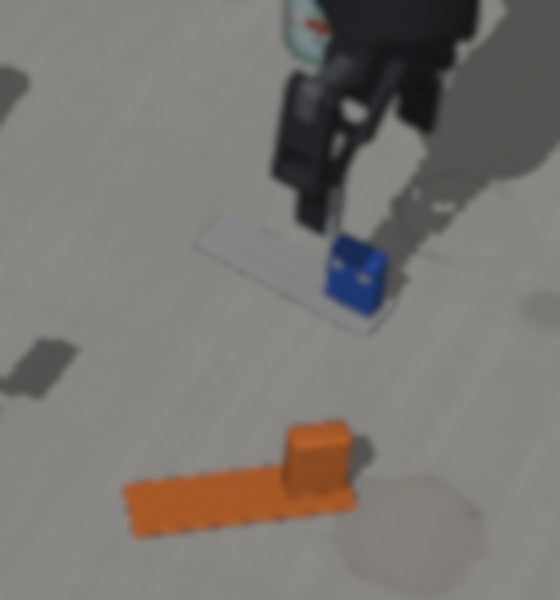

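>>> {"api": "apply_moves", "payload": {
  "steps": [0,0,0.04,0,0,0,0.6,0,0,0.08,0,0,0,0.6,0,0,0.12,0,0,0,0.6,0,0,0.147,0,0,0,0.6,0,0,0.147,0,0,0,0.6]
}}

```text
clock: 2.83
tcp_pos: [431.3, -299.6, 13.4]
tool_rot: [-3.14, 0.004, -0.14]
contact_force: [-0.3, 0.3, 0.7]
grip_width: 51.2
```

>>> {"api": "apply_moves", "payload": {
  "steps": [0,0,0,0,0,0,0.3,0,0,0,0,0,0,0,0,0,0,0,0,0,0,0,0,0,0,0,0,0,0,0,0,0,0,0,0]
}}

```text
clock: 3.25
tcp_pos: [433.5, -301.2, 16.5]
tool_rot: [3.141, -0.001, -0.14]
contact_force: [0.2, -0.5, 2.0]
grip_width: 11.2
```

Run:
```python
from h import *
st();w=snap("wrist","w4");st();a=snap("scene");crop(a,300,200,440,350,4,"sc3")
```

```text
{'clock': 3.25, 'tcp_pos': [433.484, -301.177, 16.456], 'tool_rot': [3.141, -0.001, -0.14], 'contact_force': [0.234, -0.524, 1.988], 'grip_width': 11.228}
{'clock': 3.3, 'tcp_pos': [433.46, -301.152, 16.417], 'tool_rot': [3.141, -0.001, -0.14], 'contact_force': [-1.212, -0.125, 2.241], 'grip_width': 11.356}
```

View pics/w4.png

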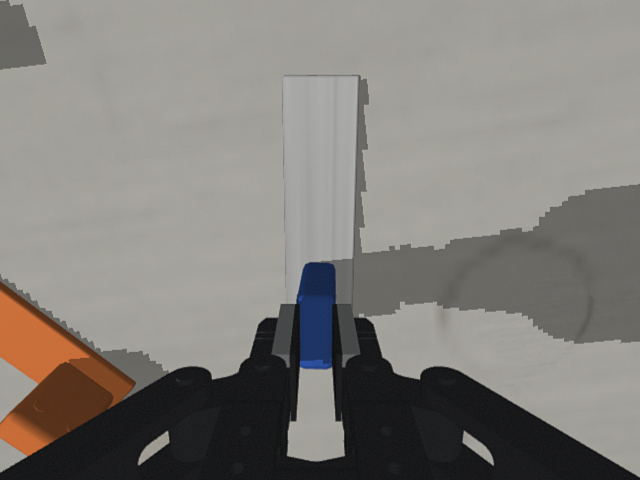

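View pics/sc3.png

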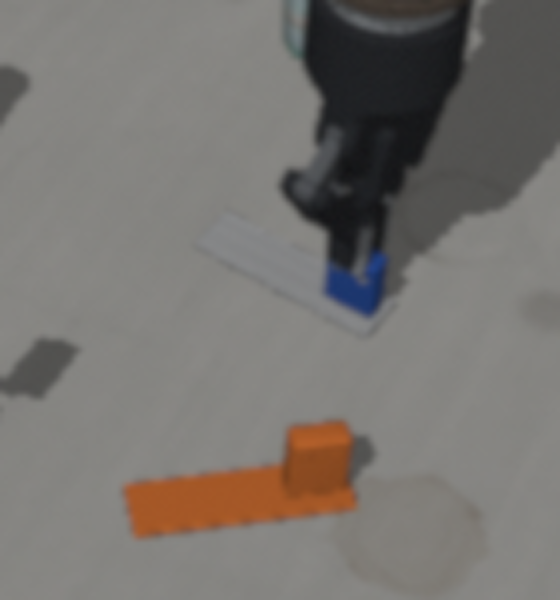

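Run:
```python
from h import *
go((432.5,-301.5,120));go((411,-19,120),(np.pi,0,.197))
```

```text
shift [-0.0027  0.0018 -0.3453] turn [0. 0. 0.] rows>= 2.5 0.0
shift [-0.205  -0.9207 -0.3461] turn [ 0.0003 -0.0003 -0.1072] rows>= 7.2 2.7
```

>>> {"api": "apply_moves", "payload": {
  "steps": [0,0,-0.06,0,0,0,0,0,0,-0.15,0,0,0,0,0,0,-0.24,0,0,0,0,0,0,-0.31,0,0,0,0,0,0,-0.34,0,0,0,0]
}}

```text
clock: 3.77
tcp_pos: [434.4, -301.6, 120.7]
tool_rot: [3.14, -0.004, -0.14]
contact_force: [0.6, 0.0, -0.9]
grip_width: 11.4
```

Run:
```python
from h import *
st();go((411,-19,120),(np.pi,0,.197))
```

```text
{'clock': 3.767, 'tcp_pos': [434.433, -301.624, 120.689], 'tool_rot': [3.14, -0.004, -0.14], 'contact_force': [0.56, 0.034, -0.876], 'grip_width': 11.401}
shift [-2.086e-01 -9.220e-01 -4.000e-04] turn [ 0.0008 -0.001  -0.1072] rows>= 6.8 2.7
```

>>> {"api": "apply_moves", "payload": {
  "steps": [-0.02,-0.08,0,0,0,-0.02,0,-0.04,-0.19,0,0,0,-0.04,0,-0.07,-0.3,0,0,0,-0.06,0,-0.09,-0.41,0,0,0,-0.08,0,-0.12,-0.52,0,0,0,-0.1,0]
}}

```text
clock: 4.18
tcp_pos: [418.5, -139.8, 117.3]
tool_rot: [-3.141, 0.0, 0.177]
contact_force: [0.1, 0.1, -0.5]
grip_width: 11.3
```

Run:
```python
from h import *
st();go((411,-19,120),(np.pi,0,.197))
```

```text
{'clock': 4.183, 'tcp_pos': [418.451, -139.823, 117.305], 'tool_rot': [-3.141, 0.0, 0.177], 'contact_force': [0.14, 0.098, -0.468], 'grip_width': 11.267}
shift [ 0.0464 -0.4008 -0.0089] turn [-0.0001  0.0001 -0.0064] rows>= 2.9 0.2
```

>>> {"api": "apply_moves", "payload": {
  "steps": [0.01,-0.12,-0.01,0,0,-0.003,0,0.03,-0.24,-0.01,0,0,-0.006,0,0.045,-0.34,-0.01,0,0,-0.006,0,0.046,-0.39,-0.01,0,0,-0.006,0,0.046,-0.4,-0.01,0,0,-0.006,0]
}}

```text
clock: 4.6
tcp_pos: [410.9, -17.3, 120.5]
tool_rot: [-3.141, 0.001, 0.199]
contact_force: [-0.3, -0.8, -1.3]
grip_width: 11.1
```

>>> {"api": "apply_moves", "payload": {
  "steps": [0,0,0,0,0,0,0,0,0,0,0,0,0,0,0,0,0,0,0,0,0,0,0,0,0,0,0,0,0,0,0,0,0,0,0]
}}

```text
clock: 5.02
tcp_pos: [411.9, -21.8, 120.7]
tool_rot: [-3.142, 0.0, 0.191]
contact_force: [0.4, -0.5, -0.8]
grip_width: 11.2
```

Run:
```python
from h import *
st();w=snap("wrist","w5");st();a=snap("scene","sc5");b=snap("side");crop(b,210,140,400,290,4,"sd5")
```

```text
{'clock': 5.017, 'tcp_pos': [411.903, -21.764, 120.736], 'tool_rot': [-3.142, 0.0, 0.191], 'contact_force': [0.36, -0.481, -0.784], 'grip_width': 11.19}
{'clock': 5.067, 'tcp_pos': [411.887, -21.597, 120.767], 'tool_rot': [3.142, 0.0, 0.191], 'contact_force': [-0.014, 1.137, -1.932], 'grip_width': 11.334}
```

View pics/w5.png

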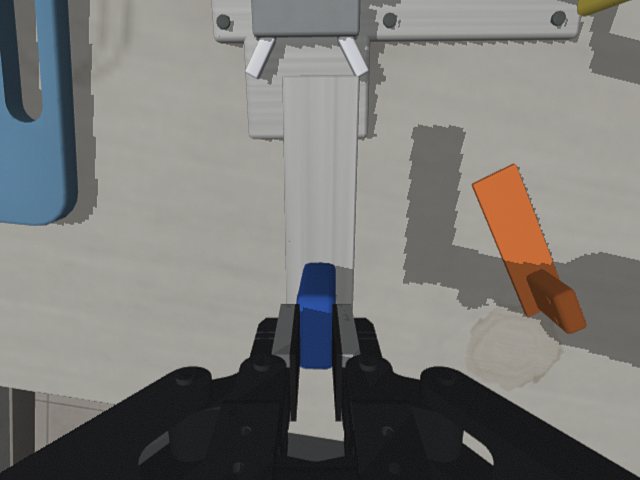

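View pics/sc5.png

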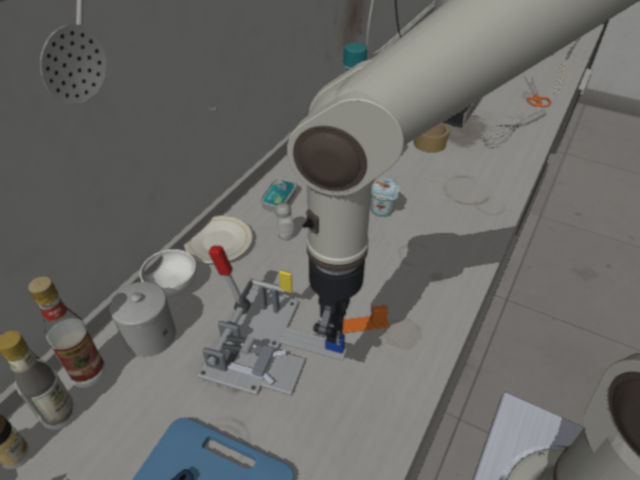

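Run:
```python
from h import *
w=snap("wrist");st();crop(w,200,0,400,150,4,"w5c")
np.savez("w5",**{k:np.array(v) for k,v in w.items()})
```

```text
{'clock': 5.217, 'tcp_pos': [411.906, -21.091, 120.845], 'tool_rot': [-3.142, -0.0, 0.192], 'contact_force': [-1.279, 0.089, -1.682], 'grip_width': 11.563}
```

View pics/w5c.png

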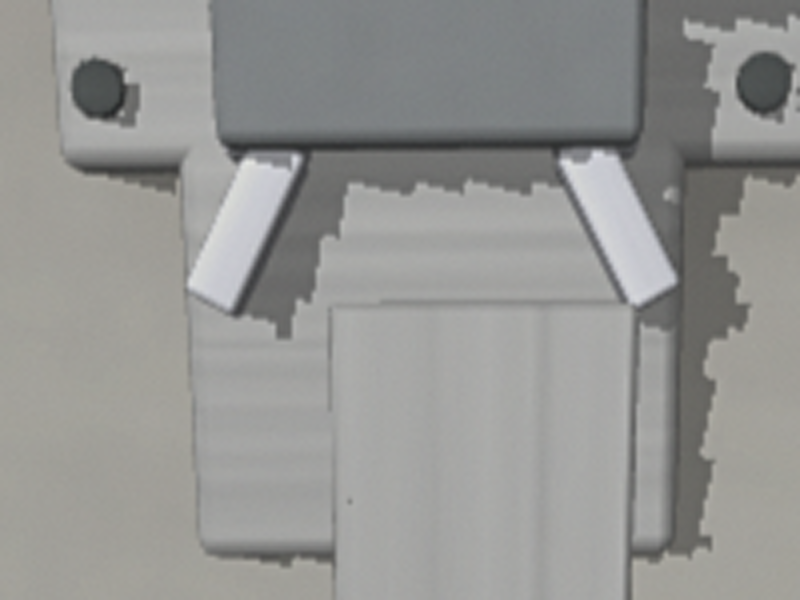

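Run:
```python
from h import *
w=dict(np.load("w5.npz"))
S=lambda p:(p[0]/4+200-.37,p[1]/4-.37)
P=np.array([plane(w,S(p),10) for p in [(185,180),(200,545),(683,180),(668,545)]]);print(P.round(1))
c1=(P[0]+P[2])/2;c2=(P[1]+P[3])/2;d=c1-c2;y=np.arctan2(d[1],d[0]);print("tongue",y,"width",np.linalg.norm(P[0]-P[2]),np.linalg.norm(P[1]-P[3]))
yl=np.arctan2(*(P[0]-P[1])[[1,0]]);yr=np.arctan2(*(P[2]-P[3])[[1,0]]);print(yl,yr)
u=np.array([np.cos(y),np.sin(y)])
c=(c1+c2)[:2]/2
# front edge of base line x=-55 & tongue front x=-111 (top edge y 548)
f=plane(w,S((434,547)),10);print("front",f)
E2=np.array([plane(w,S(p),10) for p in [(65,160),(740,160)]]);print("base front edge",E2,np.arctan2(*(E2[0]-E2[1])[[1,0]])-np.pi/2)
sc=np.array([plane(w,S(p),10.) for p in [(98,87),(764,82)]]);print("screws",sc, np.linalg.norm(sc[0]-sc[1]),np.arctan2(*(sc[0]-sc[1])[[1,0]])-np.pi/2)
for name,o in(("from front",f[:2]+111*u),):
    n=np.array([-u[1],u[0]]);o=o+n*(n@(c-o));print(name,o)
T=np.array([plane(w,S(p),109) for p in [(332,303),(634,303)]]);print("tip",T,T.mean(0),np.linalg.norm(T[0]-T[1]))
u3=np.array([np.cos(.192),np.sin(.192)]);print("tcp->tip",(T.mean(0)[:2]-[411.9,-21.3])@np.array([u3,[-u3[1],u3[0]]]).T)
```

```text
[[516.1  42.2  10. ]
 [464.8  32.3  10. ]
 [530.2 -30.   10. ]
 [478.8 -39.5  10. ]]
tongue 0.18783308507475568 width 73.50175897108538 73.16204646698189
0.1910841977209533 0.1845810744390906
front [471.50715609  -3.70405906  10.        ]
base front edge [[515.39058     59.91694958  10.        ]
 [534.39760343 -37.57313284  10.        ]] 0.192548269848835
screws [[525.95366913  56.42521386  10.        ]
 [545.13392282 -38.54444336  10.        ]] 96.88714013552841 0.19928130131069444
from front [580.55374786  17.02854462]
tip [[496.87259456   9.44293975 109.        ]
 [502.48261088 -19.31912213 109.        ]] [499.67760272  -4.93809119 109.        ] 29.304069462216123
tcp->tip [89.28687082 -0.6886923 ]
```

>>> {"api": "apply_moves", "payload": {
  "steps": [0,-0.007,0.08,0,0,0,0,0,-0.014,0.16,0,0,0,0,0,-0.02,0.24,0,0,0,0,0,-0.02,0.28,0,0,0,0,0,-0.02,0.295,0,0,0,0]
}}

```text
clock: 5.63
tcp_pos: [409.1, -14.6, 30.6]
tool_rot: [-3.14, 0.003, 0.193]
contact_force: [-1.3, -1.1, -0.9]
grip_width: 11.4
```

>>> {"api": "apply_moves", "payload": {
  "steps": [0,0,0,0,0,0,0,0,0,0,0,0,0,0,0,0,0,0,0,0,0,0,0,0,0,0,0,0,0,0,0,0,0,0,0]
}}

```text
clock: 6.05
tcp_pos: [411.5, -15.1, 33.2]
tool_rot: [3.141, -0.002, 0.193]
contact_force: [0.1, -0.9, -2.5]
grip_width: 11.3
```

Run:
```python
from h import *
st();w=snap("wrist","w6");st();crop(w,200,0,440,300,3,"w6c");np.savez("w6",**{k:np.array(v) for k,v in w.items()})
```

```text
{'clock': 6.05, 'tcp_pos': [411.508, -15.07, 33.157], 'tool_rot': [3.141, -0.002, 0.193], 'contact_force': [0.076, -0.929, -2.541], 'grip_width': 11.339}
{'clock': 6.1, 'tcp_pos': [411.364, -15.1, 33.041], 'tool_rot': [3.141, -0.001, 0.193], 'contact_force': [-0.149, -0.291, -1.528], 'grip_width': 11.54}
```

View pics/w6.png

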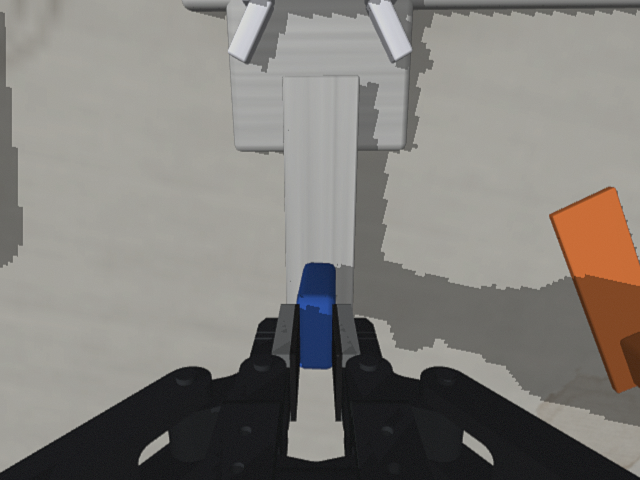

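View pics/w6c.png

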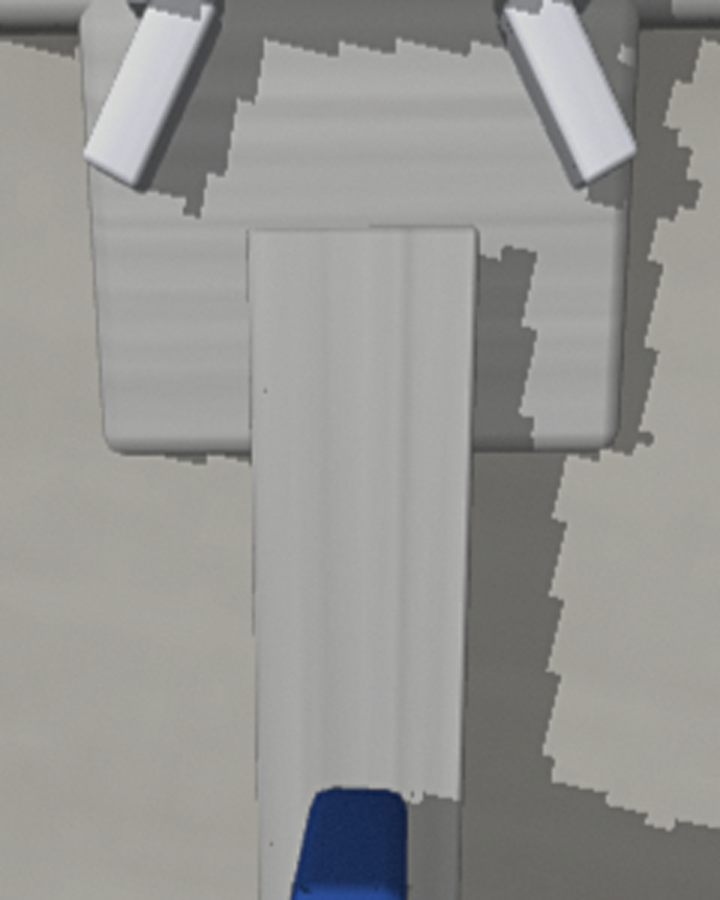

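>>> {"api": "apply_moves", "payload": {
  "steps": [0,0,0.01,0,0,0,0,0.01,0,0.017,0,0,0,0,0.04,0,0.017,0,0,0,0,0.07,0,0.017,0,0,0,0,0.09,0,0.017,0,0,0,0]
}}

```text
clock: 6.52
tcp_pos: [439.3, -9.2, 27.5]
tool_rot: [-3.141, -0.002, 0.193]
contact_force: [0.2, -0.0, -0.8]
grip_width: 11.2
```

>>> {"api": "apply_moves", "payload": {
  "steps": [0.01,0,0,0,0,0,0,0.02,0,0,0,0,0,0,0.03,0,0,0,0,0,0,0.04,0,0,0,0,0,0,0.04,0,0,0,0,0,0]
}}

```text
clock: 6.93
tcp_pos: [449.6, -7.2, 27.3]
tool_rot: [-3.142, -0.001, 0.193]
contact_force: [-0.1, 0.4, -1.6]
grip_width: 11.5
```

Run:
```python
from h import *
st();w=snap("wrist","w7");st()
```

```text
{'clock': 6.933, 'tcp_pos': [449.617, -7.165, 27.311], 'tool_rot': [-3.142, -0.001, 0.193], 'contact_force': [-0.055, 0.431, -1.563], 'grip_width': 11.548}
{'clock': 6.983, 'tcp_pos': [449.17, -7.248, 27.271], 'tool_rot': [-3.142, -0.0, 0.193], 'contact_force': [-0.021, -0.113, -0.811], 'grip_width': 11.381}
```

View pics/w7.png

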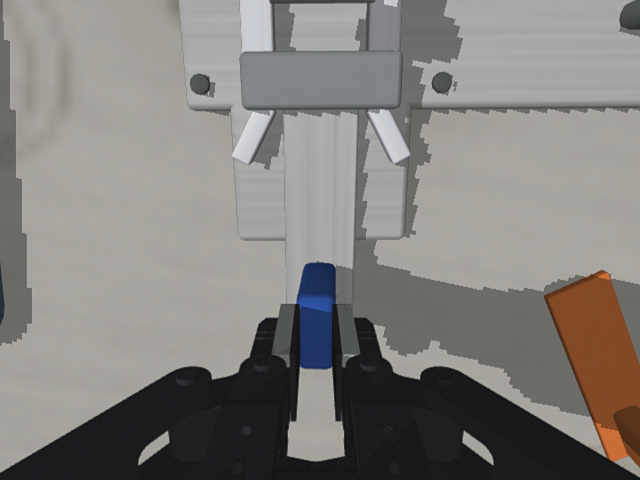

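>>> {"api": "apply_moves", "payload": {
  "steps": [0.02,0,0,0,0,0,0,0.05,0,0,0,0,0,0,0.08,0,0,0,0,0,0,0.11,0,0,0,0,0,0,0.135,0,0,0,0,0,0]
}}

```text
clock: 7.4
tcp_pos: [490.5, 0.8, 27.4]
tool_rot: [-3.141, -0.001, 0.193]
contact_force: [-0.1, 0.3, -1.6]
grip_width: 11.2
```

>>> {"api": "apply_moves", "payload": {
  "steps": [0,0,0,0,0,0,0,0.005,0,0,0,0,0,0,0.01,0,0,0,0,0,0,0.015,0,0,0,0,0,0,0.02,0,0,0,0,0,0]
}}

```text
clock: 7.82
tcp_pos: [494.3, 1.5, 27.2]
tool_rot: [3.141, 0.0, 0.193]
contact_force: [0.8, 0.6, 0.1]
grip_width: 10.8
```

Run:
```python
from h import *
st();w=snap("wrist","w8");st()
```

```text
{'clock': 7.817, 'tcp_pos': [494.33, 1.475, 27.204], 'tool_rot': [3.141, 0.0, 0.193], 'contact_force': [0.841, 0.605, 0.127], 'grip_width': 10.814}
{'clock': 7.867, 'tcp_pos': [494.817, 1.546, 27.29], 'tool_rot': [3.142, -0.0, 0.193], 'contact_force': [0.351, 0.097, -1.801], 'grip_width': 11.695}
```

View pics/w8.png

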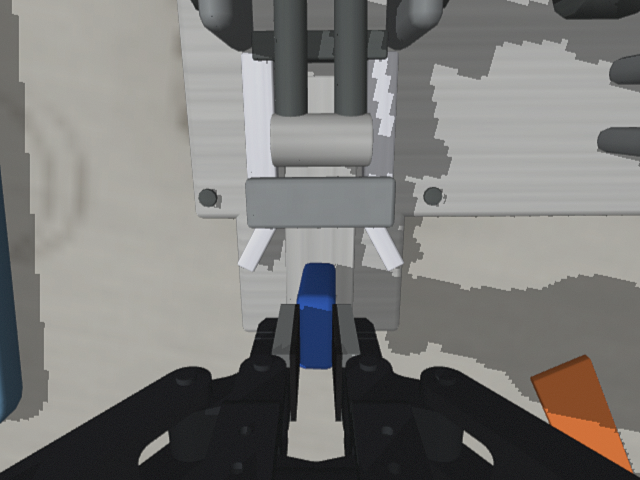

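>>> {"api": "apply_moves", "payload": {
  "steps": [0.003,0,0,0,0,0,0,0.006,0,0,0,0,0,0,0.009,0,0,0,0,0,0,0.012,0,0,0,0,0,0,0.012,0,0,0,0,0,0]
}}

```text
clock: 8.28
tcp_pos: [498.4, 2.3, 27.3]
tool_rot: [3.142, -0.0, 0.193]
contact_force: [0.1, -0.9, -1.4]
grip_width: 11.4
```

Run:
```python
from h import *
st();w=snap("wrist");st();w=snap("wrist");st();crop(w,230,0,410,280,3,"w9c")
```

```text
{'clock': 8.283, 'tcp_pos': [498.385, 2.325, 27.313], 'tool_rot': [3.142, -0.0, 0.193], 'contact_force': [0.141, -0.9, -1.444], 'grip_width': 11.39}
{'clock': 8.333, 'tcp_pos': [498.277, 2.307, 27.297], 'tool_rot': [3.142, -0.0, 0.193], 'contact_force': [-0.262, -0.216, -1.982], 'grip_width': 11.304}
{'clock': 8.383, 'tcp_pos': [498.165, 2.261, 27.276], 'tool_rot': [3.142, -0.0, 0.193], 'contact_force': [0.094, 0.193, -1.251], 'grip_width': 11.579}
```

View pics/w9c.png

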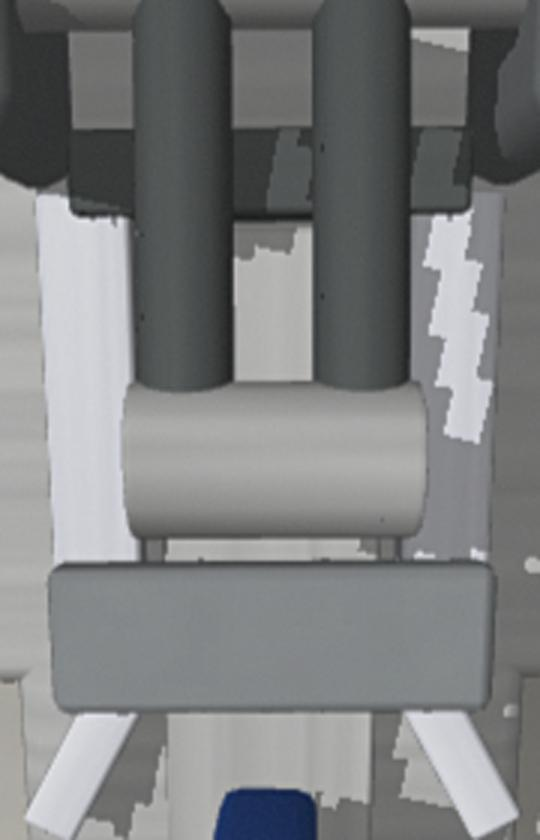

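>>> {"api": "apply_moves", "payload": {
  "steps": [0.003,0,0,0,0,0,0,0.006,0,0,0,0,0,0,0.009,0,0,0,0,0,0,0.012,0,0,0,0,0,0,0.012,0,0,0,0,0,0]
}}

```text
clock: 8.8
tcp_pos: [499.1, 2.2, 26.7]
tool_rot: [3.141, 0.005, 0.193]
contact_force: [-5.9, -2.4, 2.4]
grip_width: 11.7
```

Run:
```python
from h import *
st();w=snap("wrist");st();w=snap("wrist");st();crop(w,230,0,410,280,3,"w9c")
```

```text
{'clock': 8.8, 'tcp_pos': [499.137, 2.179, 26.662], 'tool_rot': [3.141, 0.005, 0.193], 'contact_force': [-5.937, -2.353, 2.367], 'grip_width': 11.655}
{'clock': 8.85, 'tcp_pos': [499.15, 2.168, 26.658], 'tool_rot': [3.141, 0.005, 0.193], 'contact_force': [-6.157, -2.493, 2.403], 'grip_width': 11.432}
{'clock': 8.9, 'tcp_pos': [499.155, 2.162, 26.676], 'tool_rot': [3.141, 0.005, 0.193], 'contact_force': [-6.385, -1.2, 3.075], 'grip_width': 11.391}
```

>>> {"api": "apply_moves", "payload": {
  "steps": [-0.006,0,0,0,0,0,0,-0.006,0,0,0,0,0,0,-0.006,0,0,0,0,0,0.3,-0.006,0,0,0,0,0,0.6,-0.006,0,0,0,0,0,0.6]
}}

```text
clock: 9.32
tcp_pos: [501.1, 2.9, 27.7]
tool_rot: [-3.142, -0.002, 0.193]
contact_force: [-0.2, -0.3, 0.2]
grip_width: 47.0
```

Run:
```python
from h import *
st();w=snap("wrist","w10");st();crop(w,230,0,410,280,3,"w9c")
```

```text
{'clock': 9.317, 'tcp_pos': [501.131, 2.94, 27.683], 'tool_rot': [-3.142, -0.002, 0.193], 'contact_force': [-0.227, -0.25, 0.234], 'grip_width': 47.044}
{'clock': 9.367, 'tcp_pos': [500.954, 2.897, 27.614], 'tool_rot': [-3.142, -0.002, 0.193], 'contact_force': [0.338, 0.27, -0.15], 'grip_width': 50.972}
```

View pics/w10.png

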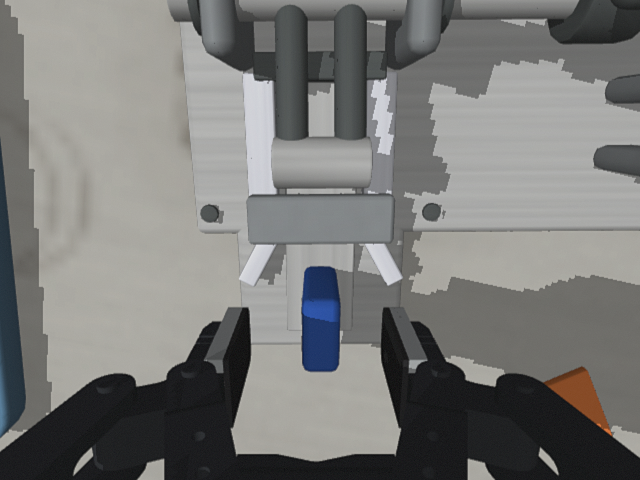

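View pics/w9c.png

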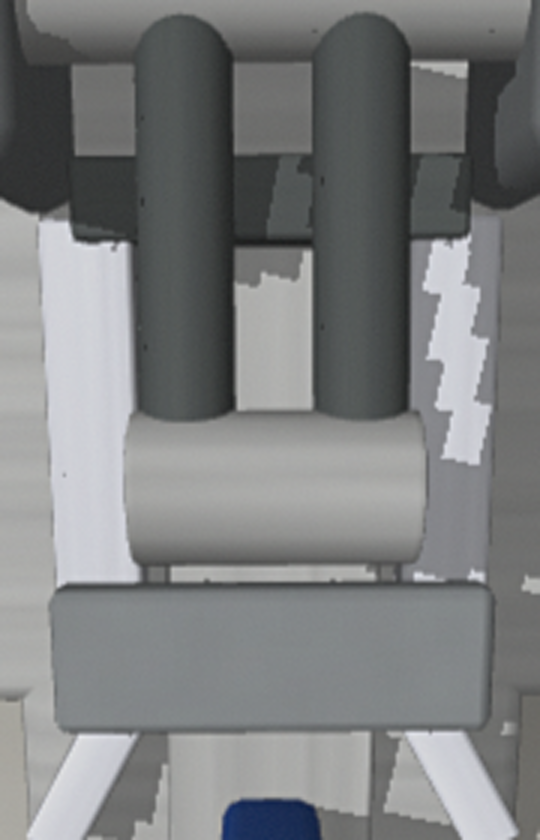

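Run:
```python
from h import *
w=snap("wrist");st();crop(w,225,220,415,390,4,"w11c");np.savez("w11",**{k:np.array(v) for k,v in w.items()})
```

```text
{'clock': 9.417, 'tcp_pos': [500.738, 2.823, 27.563], 'tool_rot': [3.142, -0.001, 0.193], 'contact_force': [0.08, 0.539, -0.085], 'grip_width': 50.921}
```

View pics/w11c.png

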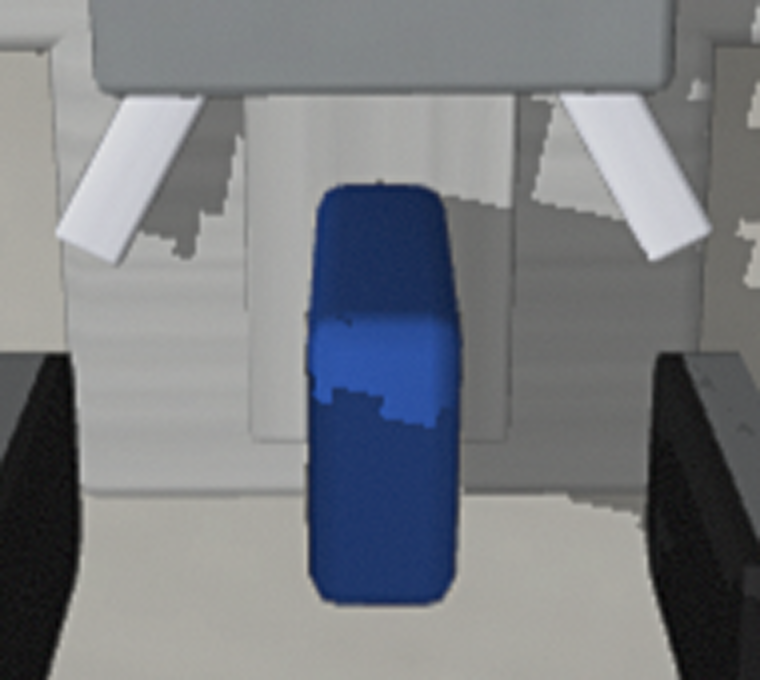

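Run:
```python
from h import *
w=dict(np.load("w11.npz"));S=lambda p:(p[0]/4+225-.37,p[1]/4+220-.37)
y=.193;u=np.array([np.cos(y),np.sin(y)]);n=np.array([-u[1],u[0]])
q=lambda p,z:np.array([plane(w,S(p),z)[:2]@u,plane(w,S(p),z)[:2]@n]).round(1)
print("tongue end",q((170,490),10),"L/R edges",q((80,420),10),q((695,420),10))
print("blade back",q((253,440),15),q((507,440),15))
print("blade at bridge",q((247,110),15),q((513,110),15))
print("block top",q((310,318),55),q((460,318),55),q((315,600),55),q((455,600),55))
print("base edge",q((730,45),10))
```

```text
tongue end [462.3 -69. ] L/R edges [471.6 -58.6] [ 471.7 -131.5]
blade back [471.6 -79.4] [ 471.7 -108.8]
blade at bridge [511.6 -79.4] [ 511.6 -108.5]
block top [504.5 -87.5] [ 504.5 -100.7] [476.1 -87.7] [ 476.1 -100.7]
base edge [ 517.6 -132.8]
```

>>> {"api": "apply_moves", "payload": {
  "steps": [0,0,-0.06,0,0,0,0.6,0,0,-0.17,0,0,0,0.6,0,0,-0.28,0,0,0,0.6,0,0,-0.39,0,0,0,0.3,0,0,-0.47,0,0,0,0]
}}

```text
clock: 9.83
tcp_pos: [501.1, 3.1, 171.1]
tool_rot: [3.141, -0.003, 0.194]
contact_force: [0.8, -0.3, 0.3]
grip_width: 28.0
```

```bash
cat >> h.py <<'E'
O=np.array([579.,17.]);Y=.193;U=np.array([np.cos(Y),np.sin(Y)]);N=np.array([-U[1],U[0]])
def cw(x,y,z): return np.array([*(O+x*U+y*N),z])
def wc(p): d=np.array(p[:2])-O; return np.array([d@U,d@N,p[2]]).round(1)
E
python3 - <<'E'
from h import *
st();go(cw(-45,-88,150),(np.pi,0,Y));print(cw(-45,-88,0))
a=snap("scene");b=snap("side");crop(a,190,230,330,400,4,"sc12");crop(b,240,140,420,290,4,"sd12")
E
```

```text
{'clock': 9.833, 'tcp_pos': [501.101, 3.128, 171.078], 'tool_rot': [3.141, -0.003, 0.194], 'contact_force': [0.757, -0.302, 0.335], 'grip_width': 28.009}
shift [0.1133 0.2978 0.0707] turn [ 0.0001 -0.001   0.0003] rows>= 2.3 0.0
[551.71426089 -77.99730755   0.        ]
```

View pics/sc12.png

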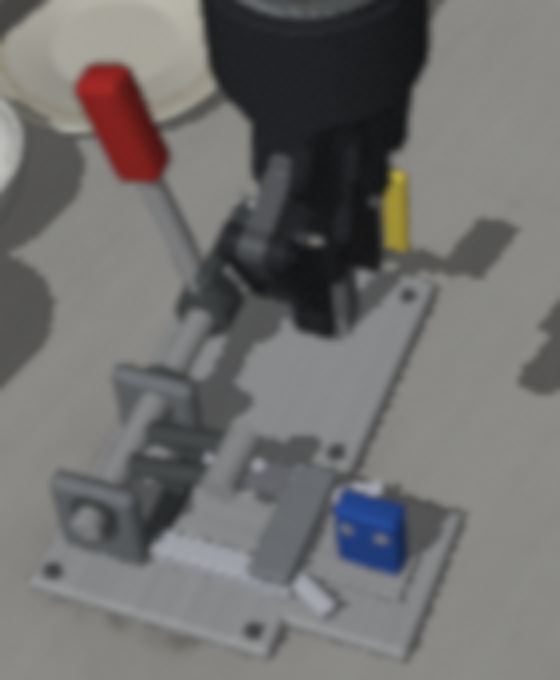

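View pics/sd12.png

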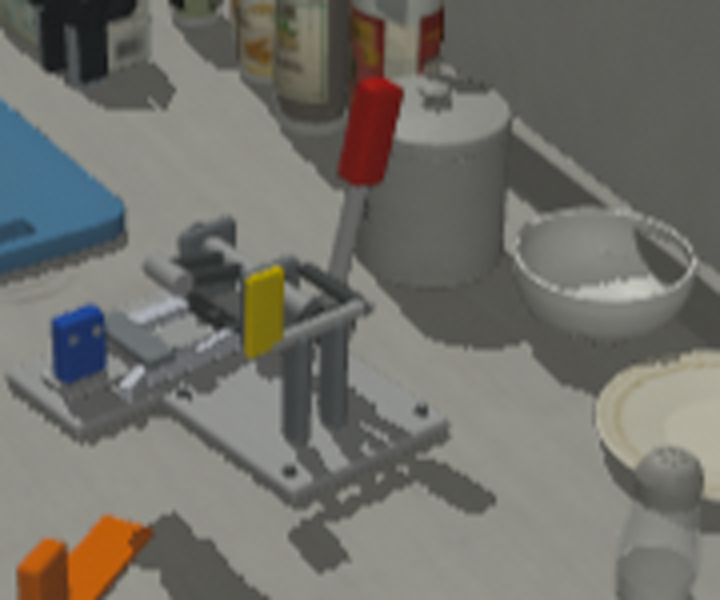

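>>> {"api": "apply_moves", "payload": {
  "steps": [0.03,0.08,0.01,0,0,0,0,0.06,0.16,0.03,0,0,0,0,0.09,0.23,0.05,0,0,0,0,0.113,0.28,0.07,0,0,0,0,0.113,0.298,0.07,0,0,0,0]
}}

```text
clock: 10.35
tcp_pos: [550.7, -81.5, 145.3]
tool_rot: [-3.141, 0.002, 0.19]
contact_force: [-0.1, -1.1, 0.1]
grip_width: 0.1
```

>>> {"api": "apply_moves", "payload": {
  "steps": [0,0,0,0,0,0,0,0,0,0.03,0,0,0,0,0,0,0.06,0,0,0,0,0,0,0.08,0,0,0,0,0,0,0.08,0,0,0,0]
}}

```text
clock: 10.77
tcp_pos: [548.6, -77.4, 121.5]
tool_rot: [-3.14, 0.003, 0.195]
contact_force: [-0.5, 0.7, 0.5]
grip_width: 0.1
```

Run:
```python
from h import *
a=snap("scene");b=snap("side");w=snap("wrist","w13");crop(a,190,200,370,350,4,"sc13");crop(b,240,140,420,290,4,"sd13")
st();print(wc(robot.state()["tcp_pos"]));go(cw(-45,-88,112),(np.pi,0,Y))
```

```text
{'clock': 10.917, 'tcp_pos': [550.261, -78.011, 123.309], 'tool_rot': [-3.141, 0.0, 0.194], 'contact_force': [0.562, -0.231, 1.1], 'grip_width': -0.276}
[-46.4 -87.7 123.3]
shift [0.0048 0.0009 0.0377] turn [-0.      0.      0.0003] rows>= 0.3 0.0
```

View pics/sc13.png

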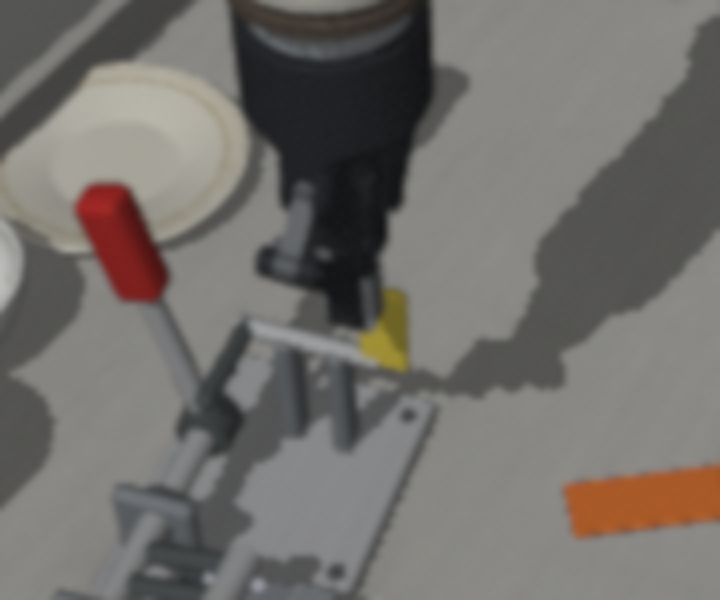

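View pics/sd13.png

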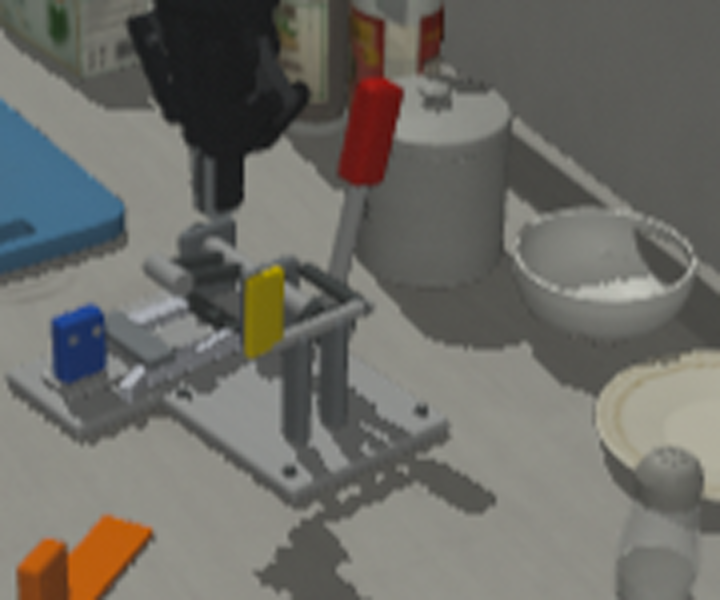

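View pics/w13.png

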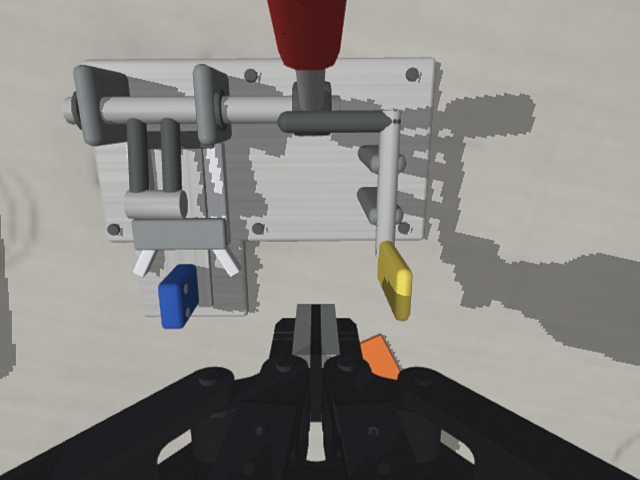

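Run:
```python
from h import *
w=snap("wrist");st();print(proj(w,[cw(-57,-122,126),cw(-33,-122,126),cw(-57,-122,84),cw(-33,-122,84),cw(-45,-88,123)]).round())
m=cv2.inRange(cv2.cvtColor(w["pixels"],cv2.COLOR_BGR2HSV),(20,150,60),(34,255,255));ys,xs=np.nonzero(m);print(xs.min(),xs.max(),ys.min(),ys.max())
go(cw(-45,-88,111),(np.pi,0,Y))
```

```text
{'clock': 10.967, 'tcp_pos': [550.529, -78.205, 123.556], 'tool_rot': [3.141, -0.0, 0.194], 'contact_force': [-0.193, -0.068, 0.53], 'grip_width': -0.359}
[[399. 326.]
 [402. 272.]
 [384. 288.]
 [386. 243.]
 [319. 296.]]
378 410 242 319
shift [0.004  0.0001 0.0419] turn [ 0.     -0.0001  0.0003] rows>= 0.3 0.0
```

>>> {"api": "apply_moves", "payload": {
  "steps": [0.004,0,0.02,0,0,0,0,0.006,0,0.042,0,0,0,0,0.006,0.01,0.042,0,0,0,0,0.006,0.02,0.042,0,0,0,0,0.006,0.03,0.042,0,0,0,0]
}}

```text
clock: 11.38
tcp_pos: [553.8, -87.5, 110.5]
tool_rot: [-3.142, 0.0, 0.193]
contact_force: [0.1, 0.2, -0.1]
grip_width: -0.2
```

>>> {"api": "apply_moves", "payload": {
  "steps": [0,0.015,0,0,0,0,0,0,0.03,0,0,0,0,0,0,0.045,0,0,0,0,0,0,0.06,0,0,0,0,0,0,0.075,0,0,0,0,0]
}}

```text
clock: 11.8
tcp_pos: [558.3, -109.9, 110.7]
tool_rot: [3.141, -0.0, 0.193]
contact_force: [-0.1, 0.5, -0.4]
grip_width: -0.4
```

Run:
```python
from h import *
st();print(wc(robot.state()["tcp_pos"]));w=snap("wrist","w14");b=snap("side");crop(b,240,140,420,290,4,"sd14")
```

```text
{'clock': 11.8, 'tcp_pos': [558.296, -109.906, 110.749], 'tool_rot': [3.141, -0.0, 0.193], 'contact_force': [-0.064, 0.486, -0.384], 'grip_width': -0.374}
[ -44.7 -120.6  110.7]
```

View pics/w14.png

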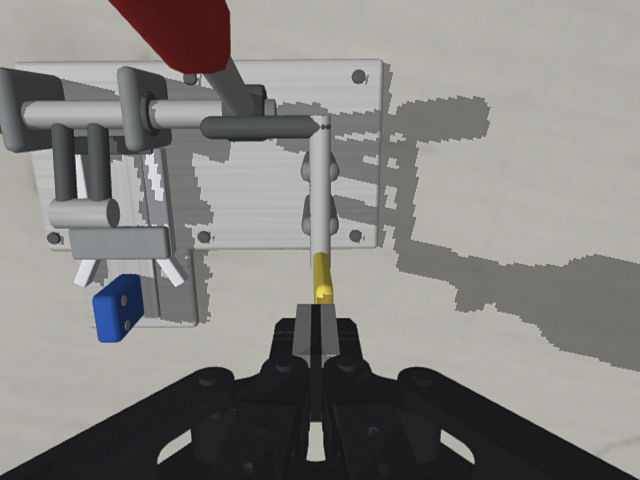

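View pics/sd14.png

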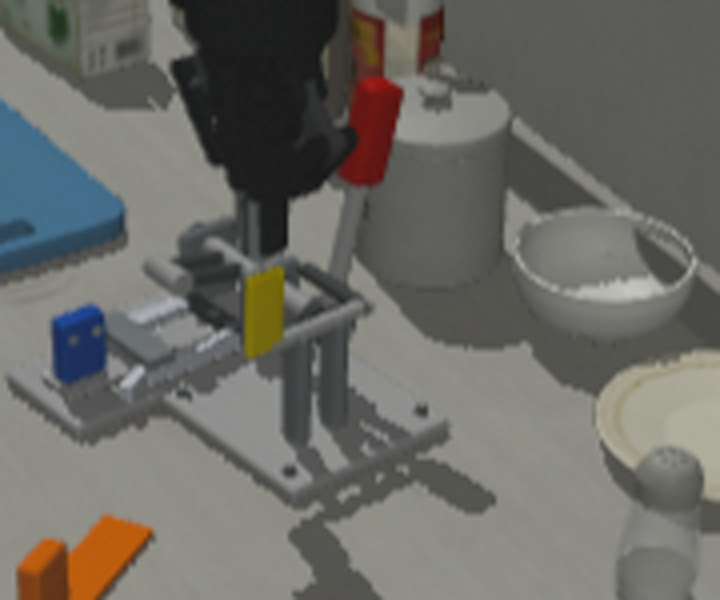

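Run:
```python
from h import *
w=snap("wrist");st();s=robot.state();R=Ro.from_euler("xyz",s["tool_rot"]);p=s["tcp_pos"]
o,d=ray(w,(320,240));print("cam in tool",R.inv().apply(o-p),R.inv().apply(d))
for x in(-11,0,11):
  for z in(0,-10,-20): print(x,z,proj(w,p+R.apply([x,0,z])).round())
a=snap("scene","sc15");crop(a,240,220,360,320,6,"sc15c")
```

```text
{'clock': 11.95, 'tcp_pos': [558.181, -109.799, 110.64], 'tool_rot': [3.142, -0.0, 0.192], 'contact_force': [-0.374, 0.806, 0.121], 'grip_width': 0.043}
cam in tool [  74.33240287   -0.19918405 -168.14681576] [-0.27538302  0.00984099  0.96128422]
-11 0 [[316. 323.]]
-11 -10 [[316. 335.]]
-11 -20 [[316. 347.]]
0 0 [[316. 300.]]
0 -10 [[316. 310.]]
0 -20 [[316. 321.]]
11 0 [[316. 275.]]
11 -10 [[316. 284.]]
11 -20 [[316. 294.]]
```

View pics/sc15c.png

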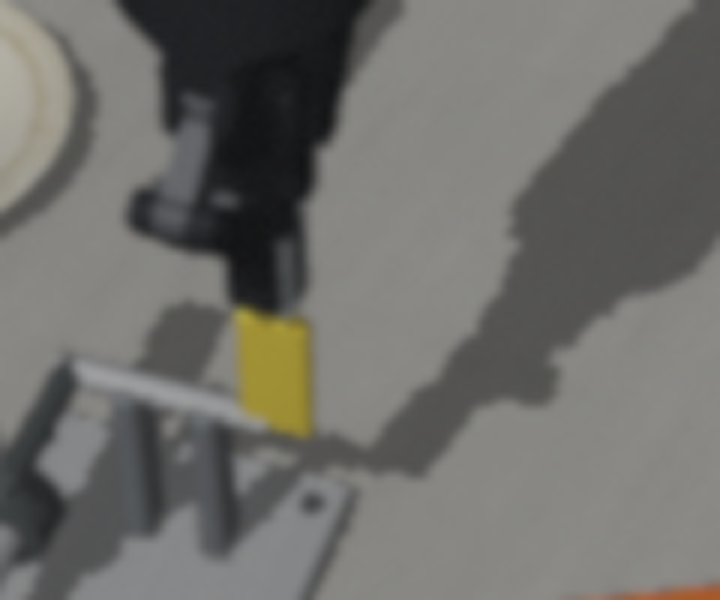

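Run:
```python
from h import *
a=snap("scene");b=snap("side");st()
P,e=tri(a,(284.5,271),b,(307,202.5));print(P,e,wc(P))
hs=lambda s:cv2.inRange(cv2.cvtColor(s["pixels"],cv2.COLOR_BGR2HSV),(20,150,60),(34,255,255))
for s,r in((a,(260,250,320,310)),(b,(290,190,330,250))):
    m=hs(s)[r[1]:r[3],r[0]:r[2]];ys,xs=np.nonzero(m);print(xs.mean()+r[0],ys.mean()+r[1],xs.min()+r[0],xs.max()+r[0],ys.min()+r[1],ys.max()+r[1])
print("tcp proj",proj(a,robot.state()["tcp_pos"]),proj(b,robot.state()["tcp_pos"]))
print("tab top", proj(a,cw(-45,-122,126)),proj(b,cw(-45,-122,126)))
crop(b,270,150,350,240,6,"sd15c")
```

```text
{'clock': 12.1, 'tcp_pos': [558.133, -108.792, 110.686], 'tool_rot': [-3.141, -0.0, 0.194], 'contact_force': [0.618, -0.172, -0.502], 'grip_width': 0.16}
[ 559.80150013 -109.89454387  134.60888425] 6.561460514603263 [ -43.2 -120.9  134.6]
285.5843373493976 281.36746987951807 280 290 272 291
305.40625 217.34895833333334 301 310 207 228
tcp proj [[284.28597223 279.48966432]] [[304.80062302 213.22712296]]
tab top [[284.62156969 272.75687942]] [[305.3882639  207.50063002]]
```

View pics/sd15c.png

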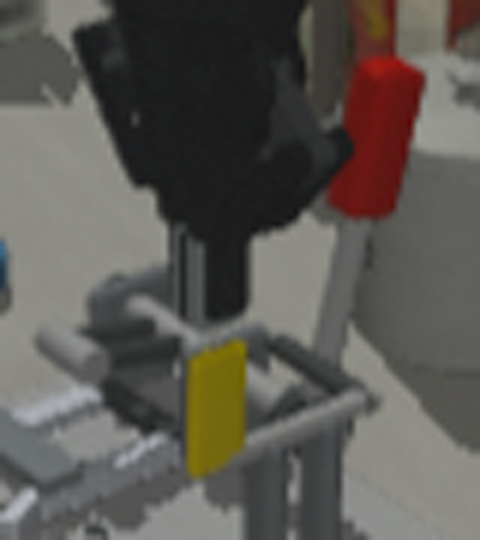

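>>> {"api": "apply_moves", "payload": {
  "steps": [0,-0.04,0,0,0,0,0,0,-0.08,0,0,0,0,0,0,-0.11,0,0,0,0,0,0,-0.11,0.03,0,0,0,0,0,-0.11,0.06,0,0,0,0]
}}

```text
clock: 12.52
tcp_pos: [552.2, -75.3, 92.6]
tool_rot: [3.141, -0.001, 0.196]
contact_force: [-0.3, -1.1, 0.1]
grip_width: -0.2
```

>>> {"api": "apply_moves", "payload": {
  "steps": [0,0,0.005,0,0,0,0,0,0.01,0.01,0,0,0,0,0,0.02,0.01,0,0,0,0,0,0.03,0.01,0,0,0,0,0,0.04,0.01,0,0,0,0]
}}

```text
clock: 12.93
tcp_pos: [554.5, -89.5, 89.8]
tool_rot: [3.141, -0.0, 0.192]
contact_force: [0.2, -0.0, 0.2]
grip_width: 0.1
```

Run:
```python
from h import *
st();print(wc(robot.state()["tcp_pos"]));w=snap("wrist","w16");b=snap("side");crop(b,240,140,420,290,4,"sd16");st();a=snap("scene");crop(a,240,220,360,320,6,"sc16c")
```

```text
{'clock': 12.933, 'tcp_pos': [554.456, -89.546, 89.768], 'tool_rot': [3.141, -0.0, 0.192], 'contact_force': [0.165, -0.043, 0.156], 'grip_width': 0.133}
[-44.5 -99.9  89.8]
{'clock': 13.033, 'tcp_pos': [554.483, -89.932, 89.845], 'tool_rot': [3.141, -0.0, 0.191], 'contact_force': [0.109, 0.052, 0.258], 'grip_width': 0.178}
```

View pics/w16.png

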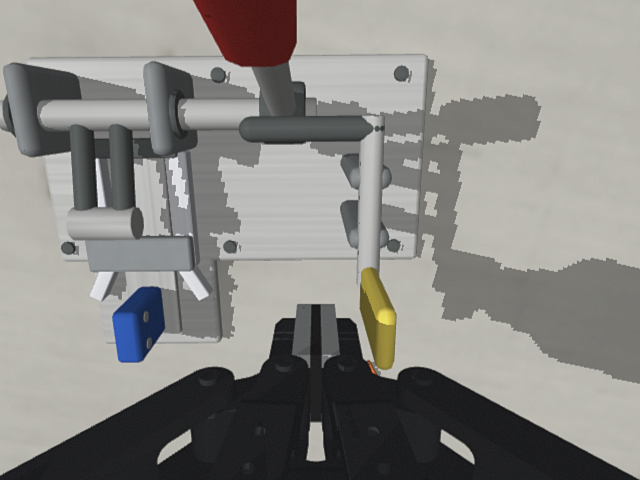

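View pics/sc16c.png

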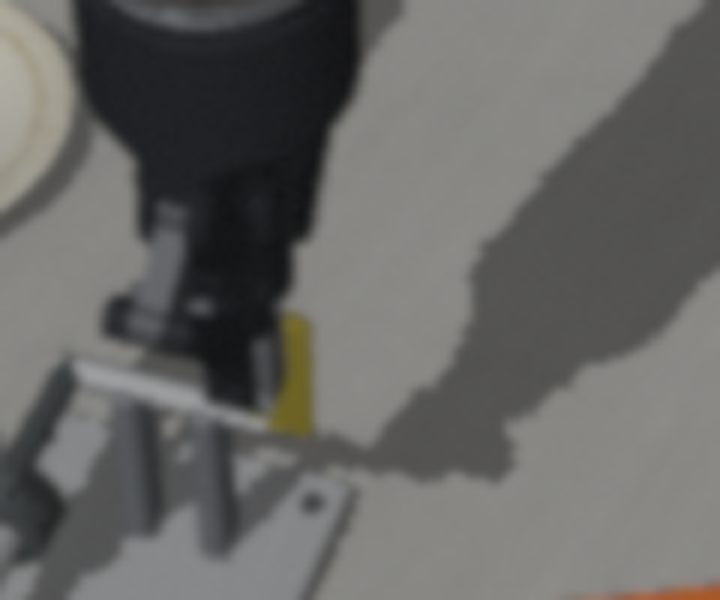

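>>> {"api": "apply_moves", "payload": {
  "steps": [0,0.02,0,0,0,0,0,0,0.04,0,0,0,0,0,0,0.06,0,0,0,0,0,0,0.075,0,0,0,0,0,0,0.09,0,0,0,0,0]
}}

```text
clock: 13.5
tcp_pos: [559.3, -115.5, 89.6]
tool_rot: [-3.141, 0.0, 0.193]
contact_force: [0.4, 0.8, 0.4]
grip_width: 0.1
```

Run:
```python
from h import *
st();print(wc(robot.state()["tcp_pos"]));w=snap("wrist","w17");b=snap("side");crop(b,240,140,420,290,4,"sd17")
```

```text
{'clock': 13.5, 'tcp_pos': [559.274, -115.493, 89.552], 'tool_rot': [-3.141, 0.0, 0.193], 'contact_force': [0.413, 0.771, 0.381], 'grip_width': 0.054}
[ -44.8 -126.2   89.6]
```

View pics/w17.png

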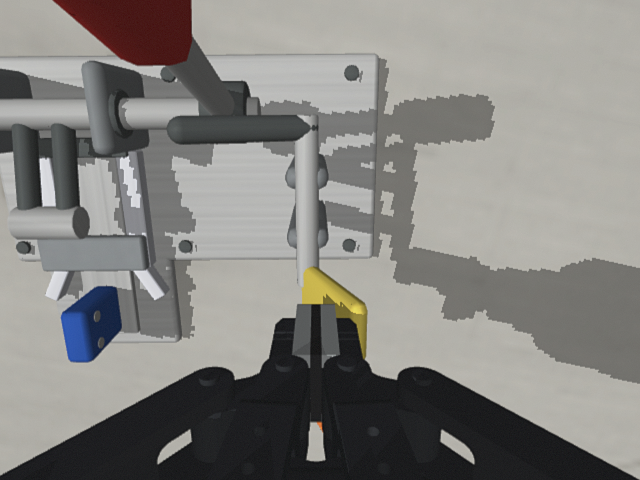

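View pics/sd17.png

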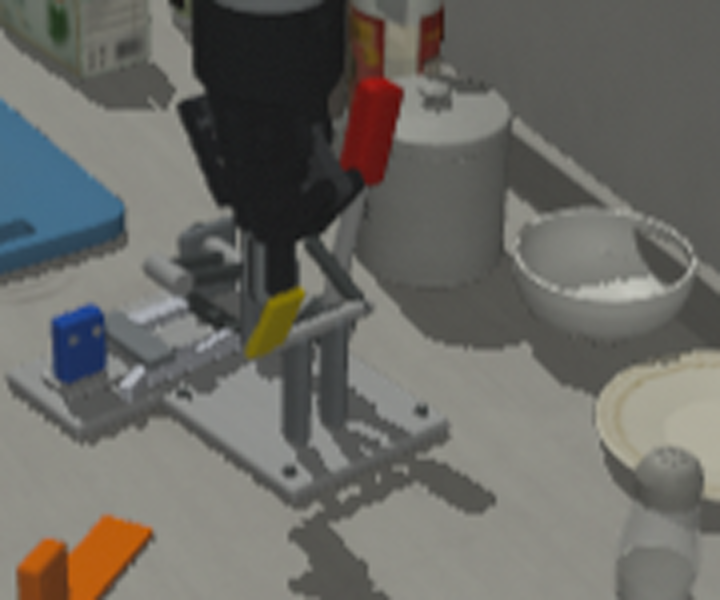

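>>> {"api": "apply_moves", "payload": {
  "steps": [0,0.015,0.005,0,0,0,0,0,0.032,0.014,0,0,0,0,0,0.046,0.028,0,0,0,0,0,0.058,0.044,0,0,0,0,0,0.067,0.06,0,0,0,0]
}}

```text
clock: 14.02
tcp_pos: [563.8, -136.2, 71.5]
tool_rot: [3.14, -0.001, 0.192]
contact_force: [-0.1, -1.4, 2.3]
grip_width: -0.1
```

>>> {"api": "apply_moves", "payload": {
  "steps": [0,0.002,0.005,0,0,0,0,0,0.004,0.01,0,0,0,0,0,0.005,0.015,0,0,0,0,0,0.005,0.018,0,0,0,0,0,0.005,0.018,0,0,0,0]
}}

```text
clock: 14.43
tcp_pos: [563.4, -136.1, 66.1]
tool_rot: [-3.141, 0.0, 0.193]
contact_force: [0.2, -0.9, 0.8]
grip_width: -0.0
```

Run:
```python
from h import *
st();print(wc(robot.state()["tcp_pos"]));w=snap("wrist","w18");b=snap("side");crop(b,240,140,420,290,4,"sd18")
```

```text
{'clock': 14.433, 'tcp_pos': [563.386, -136.093, 66.119], 'tool_rot': [-3.141, 0.0, 0.193], 'contact_force': [0.168, -0.928, 0.819], 'grip_width': -0.045}
[ -44.7 -147.3   66.1]
```

View pics/w18.png

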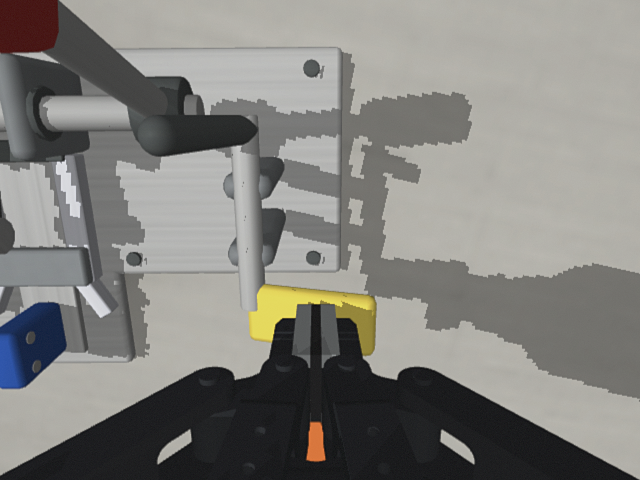

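View pics/sd18.png

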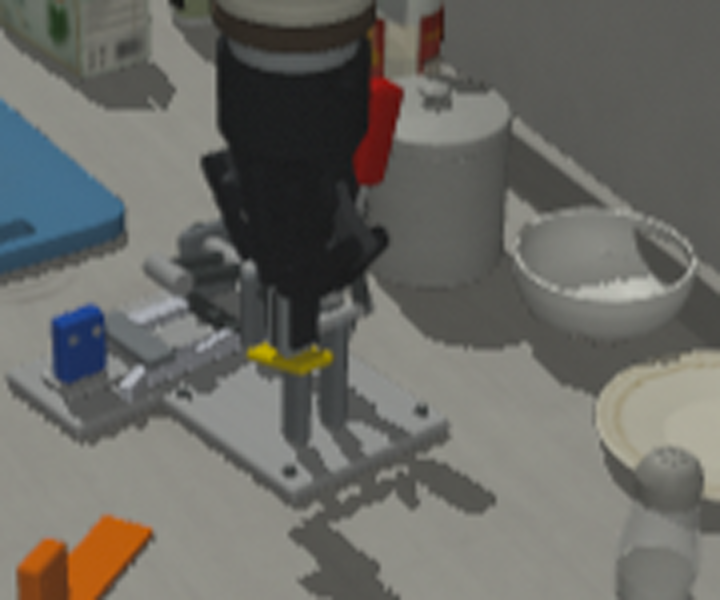

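Run:
```python
from h import *
go(cw(-44.7,-147.3,138),(np.pi,0,Y));go(cw(-15,-85,138),(np.pi,0,Y))
```

```text
shift [ 0.0004  0.0011 -0.2398] turn [-0.0002  0.0001  0.0002] rows>= 1.7 0.0
shift [ 0.0995 -0.2065 -0.2397] turn [-0.0002  0.0001  0.0002] rows>= 2.4 0.0
```

>>> {"api": "apply_moves", "payload": {
  "steps": [0,0,-0.05,0,0,0,0,0,0,-0.12,0,0,0,0,0,0,-0.19,0,0,0,0,0,0,-0.235,0,0,0,0,0,0,-0.24,0,0,0,0]
}}

```text
clock: 14.95
tcp_pos: [565.4, -136.2, 141.1]
tool_rot: [3.14, -0.004, 0.193]
contact_force: [0.1, 0.1, -0.2]
grip_width: 0.1
```

Run:
```python
from h import *
st();go(cw(-15,-85,136),(np.pi,0,Y))
a=snap("scene");b=snap("side");crop(a,190,200,370,350,4,"sc19");crop(b,240,140,420,290,4,"sd19")
```

```text
{'clock': 14.95, 'tcp_pos': [565.4, -136.188, 141.051], 'tool_rot': [3.14, -0.004, 0.193], 'contact_force': [0.073, 0.146, -0.172], 'grip_width': 0.13}
shift [ 0.0925 -0.2091  0.0168] turn [ 0.0006 -0.0013  0.0002] rows>= 1.6 0.0
```

View pics/sc19.png

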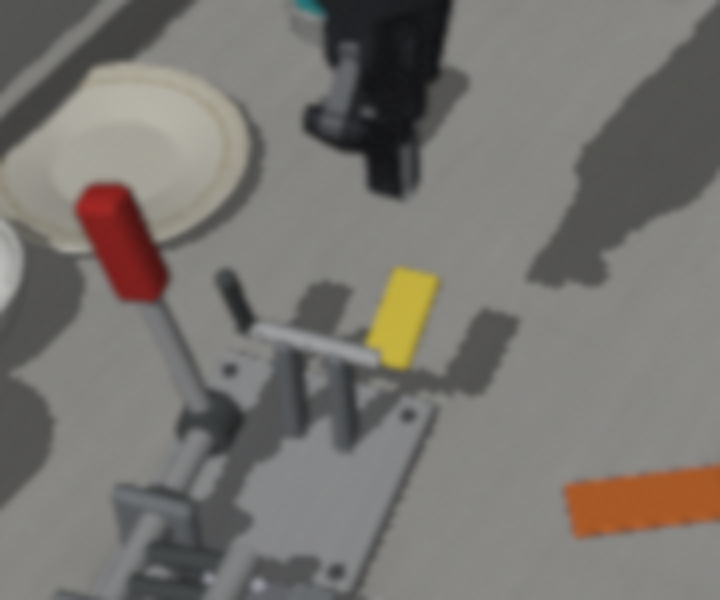

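View pics/sd19.png

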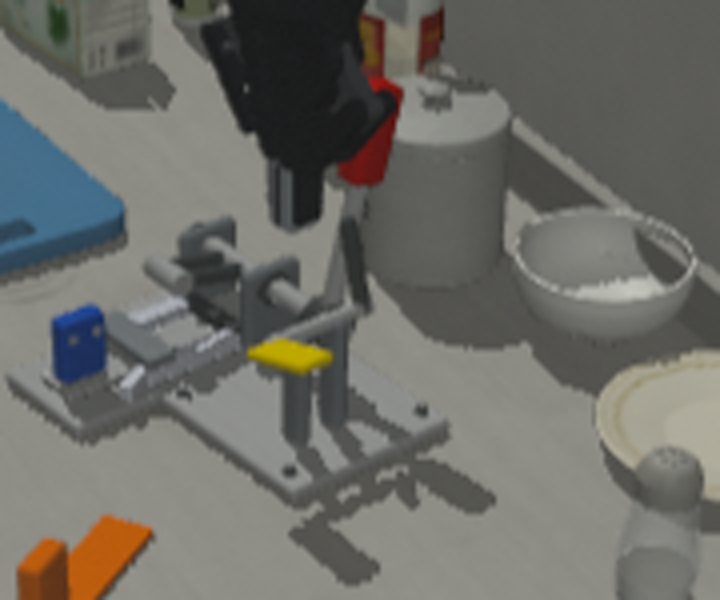

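Run:
```python
from h import *
a=snap("scene");b=snap("side");st();print(wc(robot.state()["tcp_pos"]))
for n,p,q in(("arm top",(245.8,267.5),(327.5,195.5)),("fingertip",(288.2,248.5),(314.2,196.5)),("grip centroid",(219.9,260.1),(332.2,172))):
    P,e=tri(a,p,b,q);print(n,wc(P),round(e,1))
```

```text
{'clock': 15.15, 'tcp_pos': [562.496, -136.24, 137.089], 'tool_rot': [-3.141, 0.002, 0.193], 'contact_force': [0.137, -0.775, 0.298], 'grip_width': 0.054}
[ -45.6 -147.2  137.1]
arm top [  24.7 -111.   126.5] 1.6
fingertip [ -43.  -147.7  162.6] 1.5
grip centroid [ 58.4 -84.4 161.4] 0.2
```

>>> {"api": "apply_moves", "payload": {
  "steps": [0.02,-0.05,0.01,0,0,0,0.2,0.045,-0.1,0.01,0,0,0,0.4,0.07,-0.15,0.015,0,0,0,0.6,0.09,-0.2,0.015,0,0,0,0.6,0.09,-0.21,0.015,0,0,0,0.6]
}}

```text
clock: 15.57
tcp_pos: [577.4, -65.2, 132.5]
tool_rot: [-3.139, 0.001, 0.197]
contact_force: [0.9, 0.1, 0.3]
grip_width: 51.4
```

>>> {"api": "apply_moves", "payload": {
  "steps": [0,0,0,0,0,0,0.6,0,0,0,0,0,0,0.6,0,0,0,0,0,0,0.6,0,0,0,0,0,0,0.6,0,0,0,0,0,0,0.6]
}}

```text
clock: 15.98
tcp_pos: [577.7, -70.5, 133.6]
tool_rot: [3.141, 0.0, 0.191]
contact_force: [0.4, 0.4, -0.1]
grip_width: 51.5
```

Run:
```python
from h import *
st();print(wc(robot.state()["tcp_pos"]));w=snap("wrist","w20");go(cw(59,-85,133),(np.pi,0,Y));a=snap("scene","sc20")
print(proj(w,[cw(58.5-6,-85,159)]))
```

```text
{'clock': 15.983, 'tcp_pos': [577.682, -70.527, 133.64], 'tool_rot': [3.141, 0.0, 0.191], 'contact_force': [0.414, 0.446, -0.126], 'grip_width': 51.459}
[-18.1 -85.6 133.6]
shift [ 0.2566 -0.0018  0.0024] turn [ 0.0001  0.     -0.0004] rows>= 1.8 0.0
[[316.44256624 127.9641104 ]]
```

View pics/w20.png

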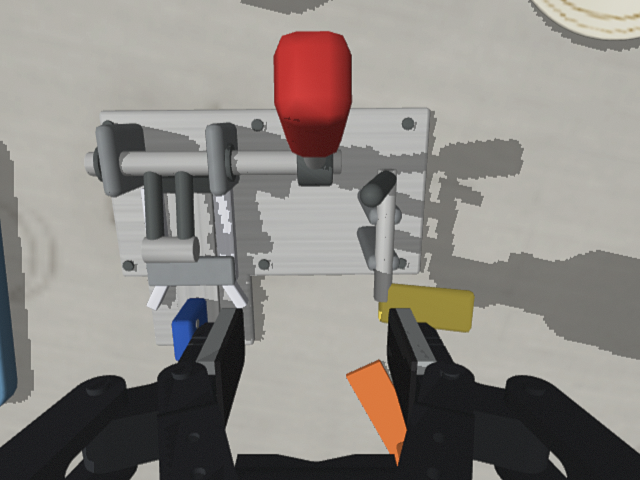

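View pics/sc20.png

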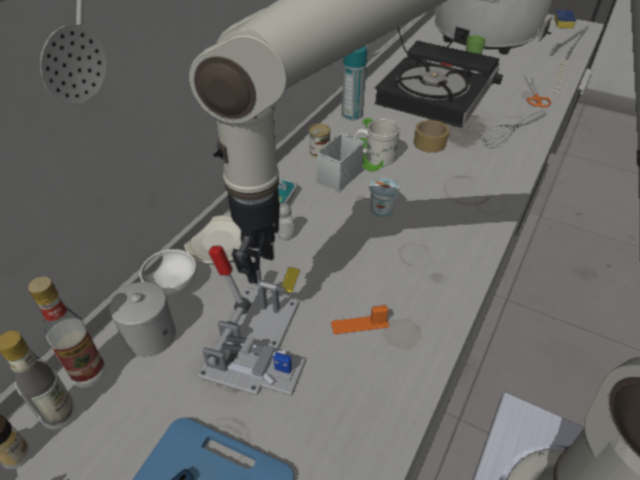

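>>> {"api": "apply_moves", "payload": {
  "steps": [0.02,0,0.014,0,0,0,0.6,0.07,0,0.014,0,0,0,0.6,0.12,0,0.014,0,0,0,0.6,0.16,0,0.014,0,0,0,0.6,0.19,0,0.014,0,0,0,0.6]
}}

```text
clock: 16.5
tcp_pos: [635.1, -58.0, 129.3]
tool_rot: [-3.141, -0.001, 0.193]
contact_force: [-0.1, 0.1, 0.2]
grip_width: 51.6
```

Run:
```python
from h import *
st();print(wc(robot.state()["tcp_pos"]));w=snap("wrist","w21");b=snap("side");crop(b,240,100,420,250,4,"sd21");go(cw(60,-85,129),(np.pi,0,Y))
```

```text
{'clock': 16.5, 'tcp_pos': [635.135, -57.988, 129.283], 'tool_rot': [-3.141, -0.001, 0.193], 'contact_force': [-0.148, 0.07, 0.191], 'grip_width': 51.568}
[ 40.7 -84.4 129.3]
shift [0.064  0.0036 0.001 ] turn [-0.0002 -0.0003  0.0002] rows>= 0.5 0.0
```

View pics/w21.png

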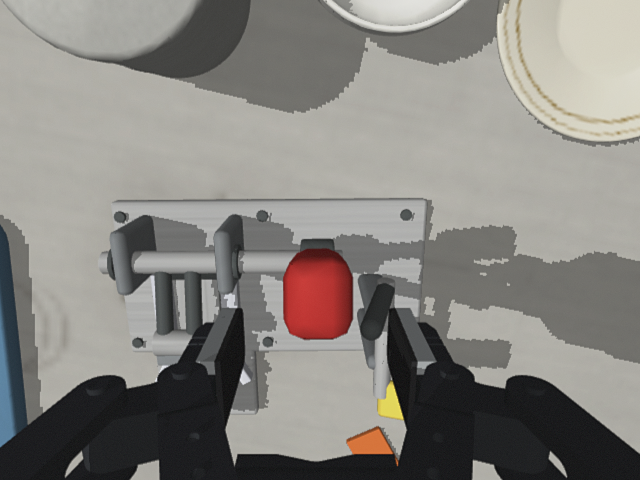

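View pics/sd21.png

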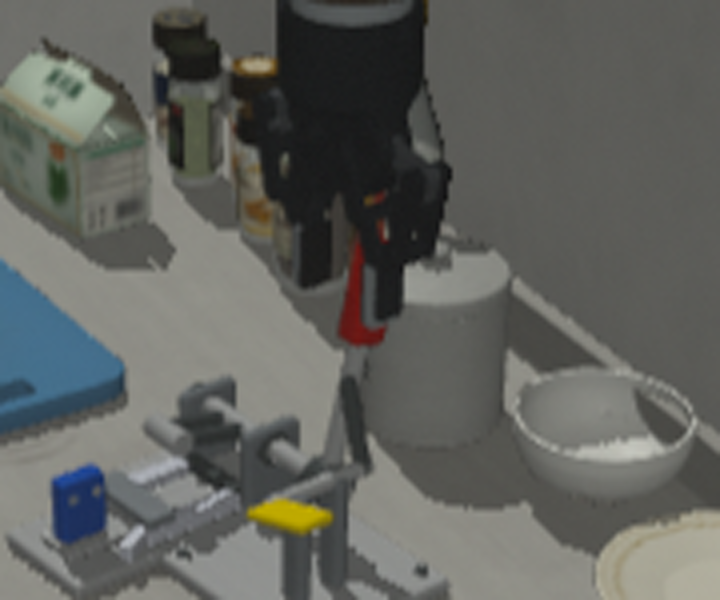

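>>> {"api": "apply_moves", "payload": {
  "steps": [0.02,0.001,0,0,0,0,0.6,0.04,0.003,0,0,0,0,0.6,0.06,0.003,0,0,0,0,0.6,0.064,0.003,0,0,0,0,0.6,0.064,0.003,0,0,0,0,0.4]
}}

```text
clock: 17.02
tcp_pos: [653.2, -55.3, 129.6]
tool_rot: [-3.141, -0.0, 0.193]
contact_force: [-0.2, -0.1, 0.1]
grip_width: 40.1
```

>>> {"api": "apply_moves", "payload": {
  "steps": [0,0,0,0,0,0,0.3,0,0,0,0,0,0,0,0,0,0,0,0,0,0,0,0,0,0,0,0,0,0,0,0,0,0,0,0]
}}

```text
clock: 17.43
tcp_pos: [652.5, -55.3, 129.7]
tool_rot: [-3.142, 0.0, 0.194]
contact_force: [-1.0, 0.9, 1.0]
grip_width: 18.8
```

Run:
```python
from h import *
st();print(wc(robot.state()["tcp_pos"]));w=snap("wrist","w22");b=snap("side");crop(b,240,100,420,250,4,"sd22")
```

```text
{'clock': 17.433, 'tcp_pos': [652.538, -55.29, 129.676], 'tool_rot': [-3.142, 0.0, 0.194], 'contact_force': [-0.975, 0.864, 1.029], 'grip_width': 18.84}
[ 58.3 -85.1 129.7]
```

View pics/w22.png

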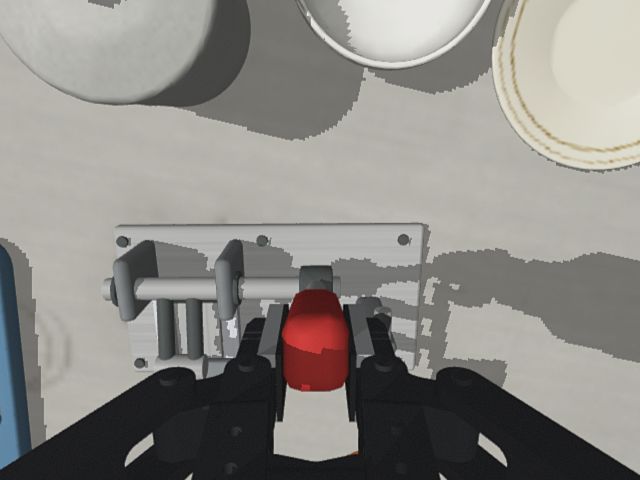

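View pics/sd22.png

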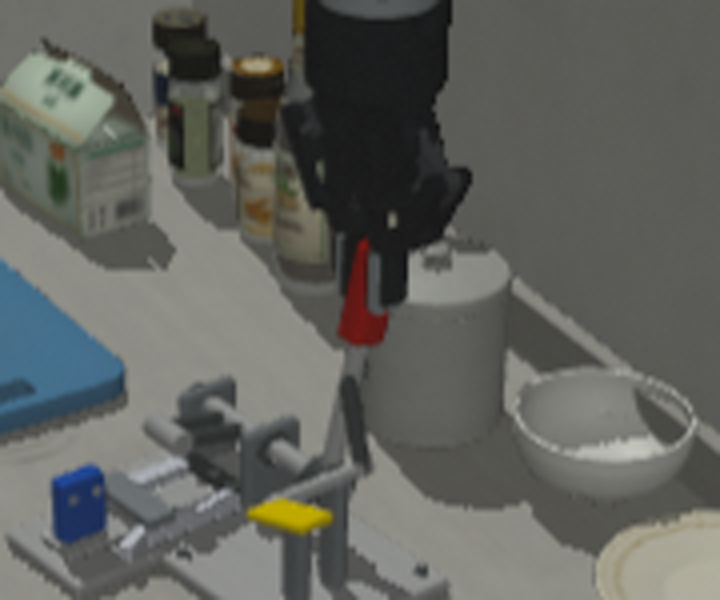

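>>> {"api": "apply_moves", "payload": {
  "steps": [-0.015,0,-0.003,0,0.01,0,0,-0.031,0,-0.007,0,0.02,0,0,-0.046,0,-0.01,0,0.03,0,0,-0.062,0,-0.012,0,0.04,0,0,-0.077,0,-0.014,0,0.05,0,0]
}}

```text
clock: 17.95
tcp_pos: [631.9, -59.5, 133.6]
tool_rot: [-3.141, -0.163, 0.194]
contact_force: [7.9, 1.2, -11.8]
grip_width: 19.0
```

Run:
```python
from h import *
st();print(wc(robot.state()["tcp_pos"]));w=snap("wrist","w23");a=snap("scene");b=snap("side");crop(b,240,100,420,250,4,"sd23");st()
R=Ro.from_euler("xyz",robot.state()["tool_rot"]).apply([0,0,1]);print(R@np.array([*U,0]),R[2])
```

```text
{'clock': 17.95, 'tcp_pos': [631.919, -59.473, 133.613], 'tool_rot': [-3.141, -0.163, 0.194], 'contact_force': [7.927, 1.232, -11.83], 'grip_width': 18.998}
[ 37.3 -85.2 133.6]
{'clock': 18.1, 'tcp_pos': [630.767, -59.723, 133.602], 'tool_rot': [-3.141, -0.16, 0.193], 'contact_force': [6.534, 2.957, -9.424], 'grip_width': 19.409}
0.1589118040305674 -0.9872927234416565
```

View pics/sd23.png

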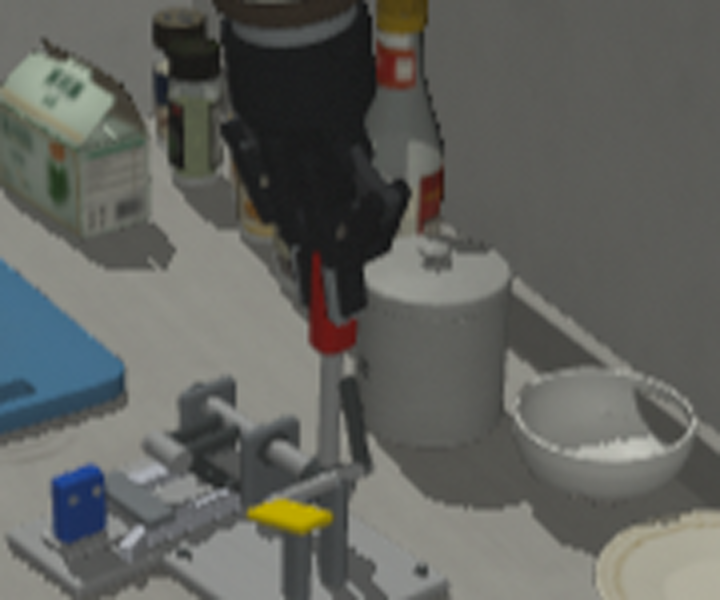

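View pics/w23.png

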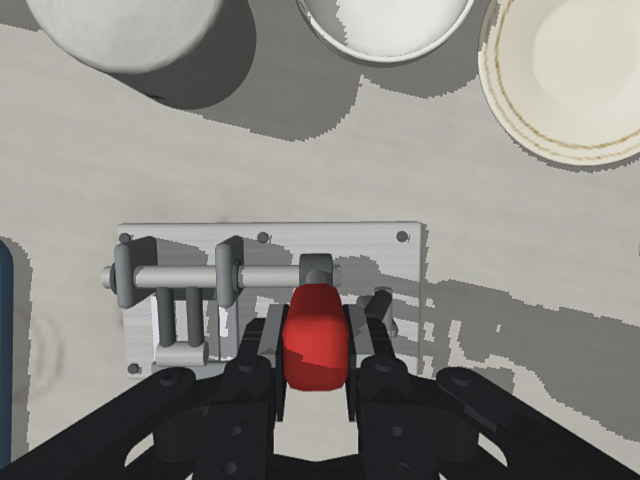

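>>> {"api": "apply_moves", "payload": {
  "steps": [-0.015,0,0,0,0.01,0,0,-0.031,0,0,0,0.02,0,0,-0.046,0,0,0,0.03,0,0,-0.062,0,0.001,0,0.04,0,0,-0.078,0,0.001,0,0.05,0,0]
}}

```text
clock: 18.52
tcp_pos: [612.2, -63.6, 132.5]
tool_rot: [3.141, -0.325, 0.194]
contact_force: [10.8, 1.1, -5.8]
grip_width: 19.4
```

Run:
```python
from h import *
st();print(wc(robot.state()["tcp_pos"]));w=snap("wrist","w24");b=snap("side");crop(b,240,100,420,250,4,"sd24");st()
R=Ro.from_euler("xyz",robot.state()["tool_rot"]).apply([0,0,1]);print(R@np.array([*U,0]),R[2])
```

```text
{'clock': 18.517, 'tcp_pos': [612.201, -63.616, 132.467], 'tool_rot': [3.141, -0.325, 0.194], 'contact_force': [10.774, 1.137, -5.83], 'grip_width': 19.432}
[ 17.1 -85.5 132.5]
{'clock': 18.617, 'tcp_pos': [610.669, -63.964, 132.091], 'tool_rot': [3.14, -0.322, 0.194], 'contact_force': [9.323, 1.51, -5.288], 'grip_width': 19.091}
0.3168433218999644 -0.9484774248212545
```

View pics/sd24.png

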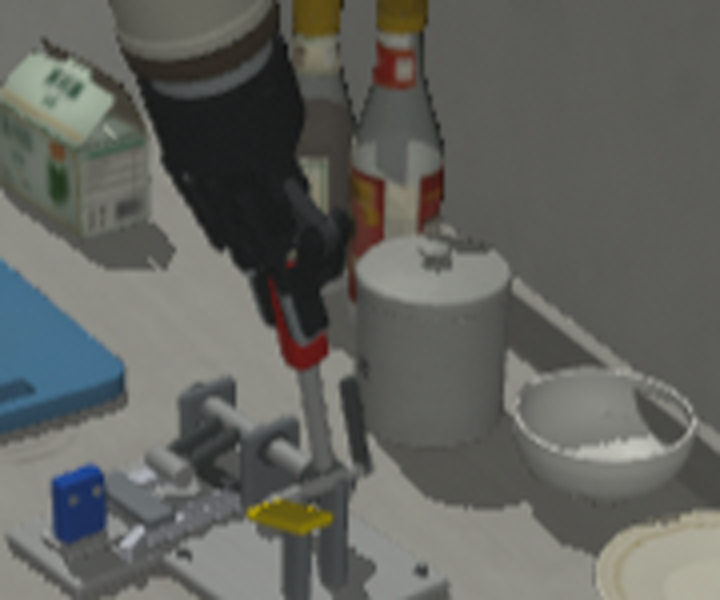

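>>> {"api": "apply_moves", "payload": {
  "steps": [-0.015,0,0,0,0.01,0,0,-0.031,0,0,0,0.02,0,0,-0.046,0,0,0,0.03,0,0,-0.062,0,0.001,0,0.04,0,0,-0.075,0,0.002,0,0.05,0,0]
}}

```text
clock: 19.03
tcp_pos: [592.8, -67.7, 126.5]
tool_rot: [3.139, -0.484, 0.195]
contact_force: [12.8, 4.3, -2.8]
grip_width: 19.4
```

```bash
cat >> h.py <<'E'
def lev(c=36):
    s=robot.state();t=Ro.from_euler("xyz",s["tool_rot"]).apply([0,0,1]);C=s["tcp_pos"]-c*t;C=wc(C);print("C",C,"q",round(.25-np.arctan2(C[0]-30,C[2]-48),3),"r",round(np.hypot(C[0]-30,C[2]-48),1))
E
python3 - <<'E'
from h import *
st();lev();w=snap("wrist","w25");b=snap("side");a=snap("scene");crop(b,240,100,420,250,4,"sd25");crop(a,190,230,330,400,4,"sc25");st();lev()
E
```

```text
{'clock': 19.033, 'tcp_pos': [592.781, -67.679, 126.513], 'tool_rot': [3.139, -0.484, 0.195], 'contact_force': [12.846, 4.252, -2.763], 'grip_width': 19.393}
C [-19.5 -85.7 158.4] q 0.671 r 121.0
{'clock': 19.183, 'tcp_pos': [591.278, -68.039, 125.684], 'tool_rot': [3.139, -0.48, 0.195], 'contact_force': [6.862, 1.466, 3.796], 'grip_width': 19.579}
C [-20.9 -85.8 157.6] q 0.685 r 120.8
```

View pics/sd25.png

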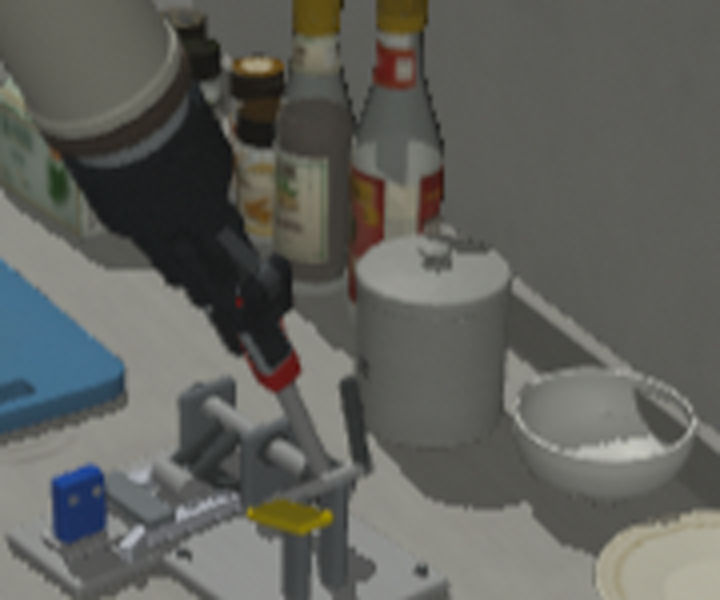

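View pics/sc25.png

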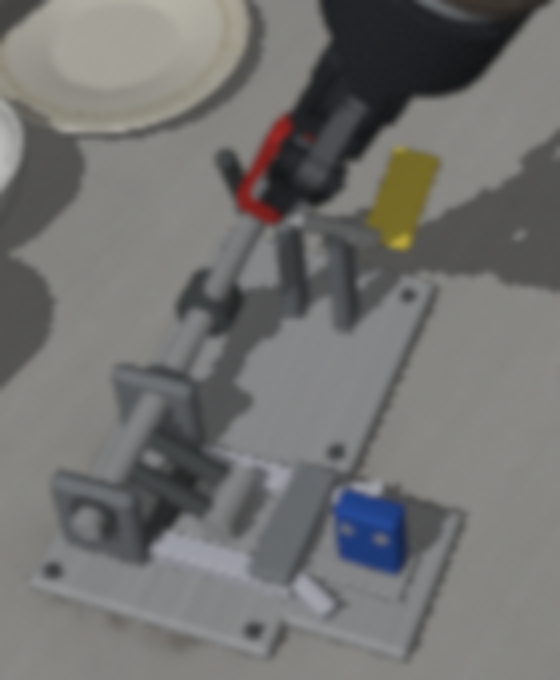

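>>> {"api": "apply_moves", "payload": {
  "steps": [-0.005,0,0,0,0,0,0,-0.01,0,0,0,0,0,0,-0.014,0,0,0,0,0,0,-0.017,0,0,0,0,0,0,-0.02,0,0,0,0,0,0]
}}

```text
clock: 19.6
tcp_pos: [588.7, -68.6, 124.4]
tool_rot: [3.139, -0.484, 0.196]
contact_force: [10.2, 3.6, 4.5]
grip_width: 19.5
```

Run:
```python
from h import *
st();lev();w=snap("wrist");w=snap("wrist");st();lev()
```

```text
{'clock': 19.6, 'tcp_pos': [588.672, -68.595, 124.427], 'tool_rot': [3.139, -0.484, 0.196], 'contact_force': [10.203, 3.583, 4.464], 'grip_width': 19.451}
C [-23.7 -85.8 156.3] q 0.71 r 120.9
{'clock': 19.7, 'tcp_pos': [588.223, -68.653, 124.204], 'tool_rot': [3.139, -0.483, 0.196], 'contact_force': [8.566, 3.555, 4.523], 'grip_width': 19.004}
C [-24.1 -85.8 156.1] q 0.714 r 120.9
```

>>> {"api": "apply_moves", "payload": {
  "steps": [-0.005,0,0,0,0,0,0,-0.008,0,0,0,0,0,0,-0.012,0,0,0,0,0,0,-0.015,0,0,0,0,0,0,-0.015,0,0,0,0,0,0]
}}

```text
clock: 20.12
tcp_pos: [584.9, -69.3, 122.5]
tool_rot: [3.138, -0.484, 0.196]
contact_force: [9.9, 3.2, 3.2]
grip_width: 19.0
```

Run:
```python
from h import *
st();lev();w=snap("wrist");w=snap("wrist");st();lev()
```

```text
{'clock': 20.117, 'tcp_pos': [584.902, -69.309, 122.477], 'tool_rot': [3.138, -0.484, 0.196], 'contact_force': [9.855, 3.218, 3.204], 'grip_width': 19.031}
C [-27.5 -85.8 154.3] q 0.746 r 120.9
{'clock': 20.217, 'tcp_pos': [584.885, -69.298, 122.454], 'tool_rot': [3.139, -0.484, 0.196], 'contact_force': [10.643, 3.33, 2.932], 'grip_width': 18.967}
C [-27.5 -85.8 154.3] q 0.746 r 120.9
```

Run:
```python
from h import *
a=snap("scene");crop(a,215,300,315,400,6,"sc26");b=snap("side");crop(b,240,190,340,290,6,"sd26")
```

```text
(no output)
```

View pics/sc26.png

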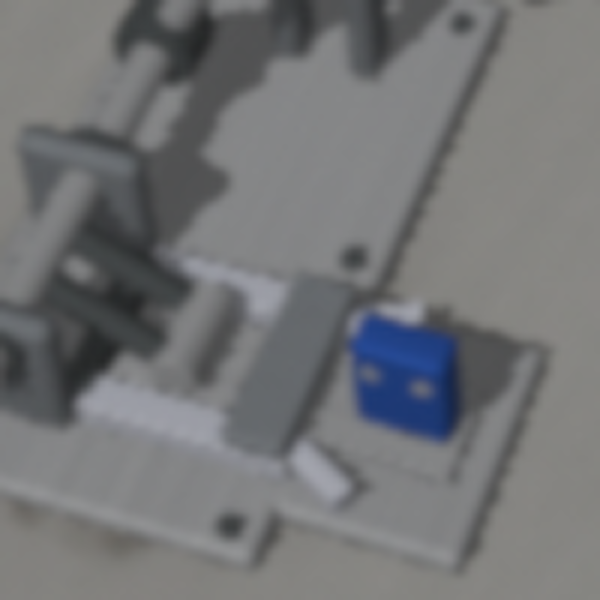

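View pics/sd26.png

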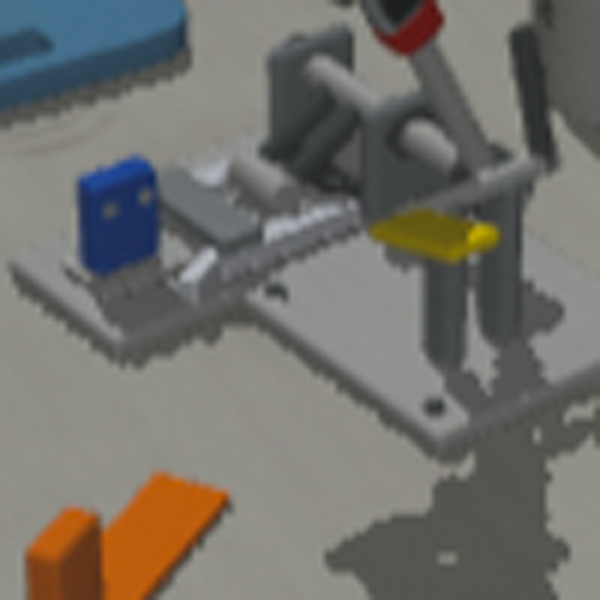

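>>> {"api": "apply_moves", "payload": {
  "steps": [-0.003,0,0,0,0,0,0,-0.005,0,0,0,0,0,0,-0.007,0,0,0,0,0,0,-0.01,0,0,0,0,0,0,-0.01,0,0,0,0,0,0]
}}

```text
clock: 20.73
tcp_pos: [581.9, -69.9, 120.8]
tool_rot: [3.139, -0.484, 0.196]
contact_force: [10.8, 2.5, 3.6]
grip_width: 19.2
```

Run:
```python
from h import *
st();lev();w=snap("wrist");w=snap("wrist");st();lev()
```

```text
{'clock': 20.733, 'tcp_pos': [581.87, -69.93, 120.784], 'tool_rot': [3.139, -0.484, 0.196], 'contact_force': [10.787, 2.538, 3.647], 'grip_width': 19.241}
C [-30.6 -85.8 152.7] q 0.775 r 121.0
{'clock': 20.833, 'tcp_pos': [581.903, -69.915, 120.816], 'tool_rot': [3.139, -0.483, 0.196], 'contact_force': [8.817, 3.383, 3.24], 'grip_width': 19.222}
C [-30.6 -85.8 152.7] q 0.775 r 121.0
```

Run:
```python
from h import *
a=snap("scene");crop(a,220,240,320,330,7,"sc27");b=snap("side");crop(b,270,150,350,240,7,"sd27");w=snap("wrist","w27")
for q in(.6,.7,.72,.8):
    l=.25-q; P=[cw(30+r*np.sin(l),-85,48+r*np.cos(l)) for r in(20,85)]
    F=[]
    print(q,((proj(a,P)-[220,240])*7).round().tolist(),((proj(b,P)-[270,150])*7).round().tolist(),proj(w,P).round().tolist())
```

```text
0.6 [[169.0, 421.0], [227.0, 285.0]] [[345.0, 449.0], [292.0, 303.0]] [[316.0, 241.0], [316.0, 264.0]]
0.7 [[176.0, 424.0], [257.0, 302.0]] [[341.0, 453.0], [272.0, 320.0]] [[316.0, 244.0], [316.0, 284.0]]
0.72 [[177.0, 425.0], [263.0, 305.0]] [[340.0, 454.0], [268.0, 324.0]] [[316.0, 245.0], [316.0, 287.0]]
0.8 [[182.0, 428.0], [286.0, 319.0]] [[337.0, 458.0], [253.0, 339.0]] [[316.0, 248.0], [316.0, 302.0]]
```

View pics/sc27.png

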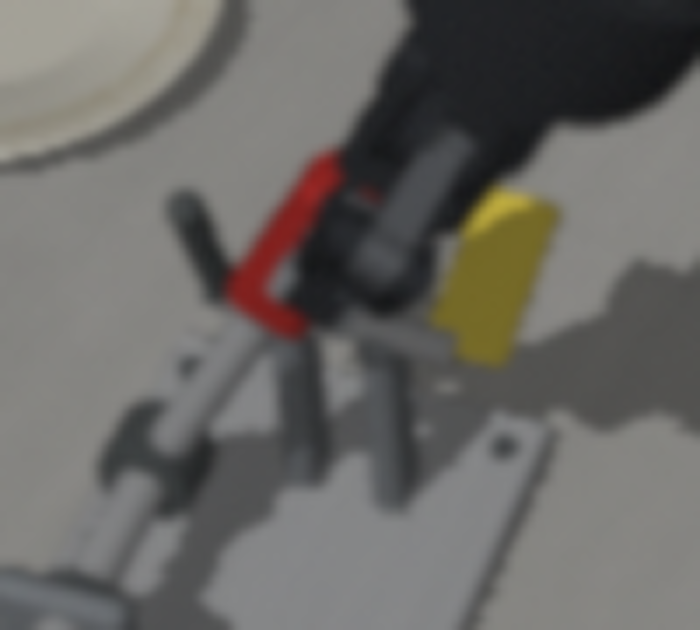

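View pics/sd27.png

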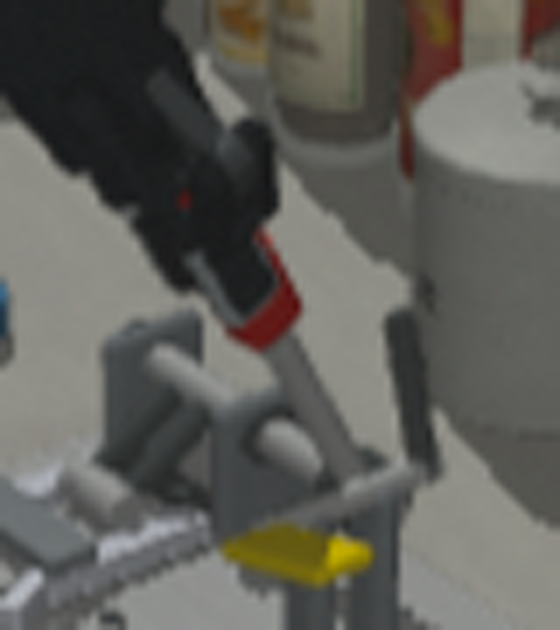

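View pics/w27.png

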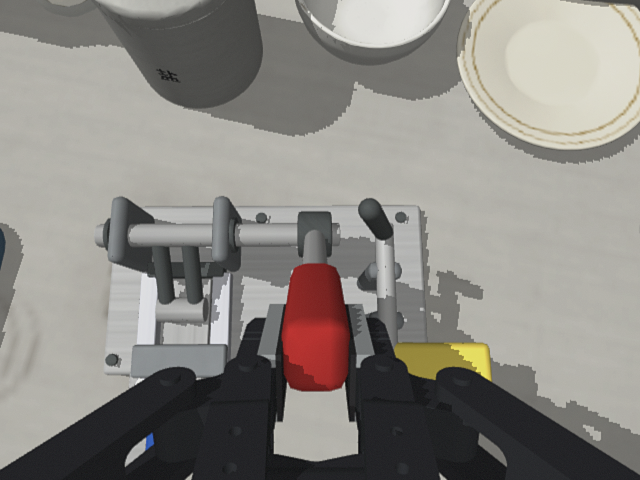

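>>> {"api": "apply_moves", "payload": {
  "steps": [-0.003,0,0,0,0,0,0,-0.005,0,0,0,0,0,0,-0.007,0,0,0,0,0,0,-0.01,0,0,0,0,0,0,-0.01,0,0,0,0,0,0]
}}

```text
clock: 21.4
tcp_pos: [581.5, -70.0, 120.7]
tool_rot: [3.139, -0.488, 0.196]
contact_force: [15.7, 4.7, 0.4]
grip_width: 19.3
```

Run:
```python
from h import *
st();lev();w=snap("wrist");w=snap("wrist");st();lev()
```

```text
{'clock': 21.4, 'tcp_pos': [581.474, -70.005, 120.663], 'tool_rot': [3.139, -0.488, 0.196], 'contact_force': [15.726, 4.728, 0.354], 'grip_width': 19.269}
C [-31.1 -85.8 152.5] q 0.779 r 121.1
{'clock': 21.5, 'tcp_pos': [581.482, -69.955, 120.671], 'tool_rot': [3.139, -0.488, 0.196], 'contact_force': [15.492, 3.913, 0.342], 'grip_width': 19.191}
C [-31.1 -85.8 152.5] q 0.779 r 121.1
```

>>> {"api": "apply_moves", "payload": {
  "steps": [-0.003,0,0,0,0,0,0,-0.006,0,0,0,0,0,0,-0.008,0,0,0,0,0,0,-0.008,0,0,0,0,0,0,-0.008,0,0,0,0,0,0]
}}

```text
clock: 21.92
tcp_pos: [581.3, -70.0, 120.6]
tool_rot: [3.138, -0.491, 0.197]
contact_force: [21.2, 5.8, -3.1]
grip_width: 19.3
```

>>> {"api": "apply_moves", "payload": {
  "steps": [0,0,0,0,0,0,0,0,0,0,0,0,0,0,0,0,0,0,0,0,0,0,0,0,0,0,0,0,0,0,0,0,0,0,0]
}}

```text
clock: 22.33
tcp_pos: [581.2, -70.0, 120.6]
tool_rot: [3.138, -0.491, 0.197]
contact_force: [21.2, 5.1, -2.9]
grip_width: 19.0
```

Run:
```python
from h import *
st();lev();a=snap("scene","scend");b=snap("side","sdend");st();lev();crop(a,200,230,320,400,4.7,"sc28")
for nm,p in(("pepper",(286,236)),("pot",(382,214))): pass
```

```text
{'clock': 22.333, 'tcp_pos': [581.241, -70.021, 120.614], 'tool_rot': [3.138, -0.491, 0.197], 'contact_force': [21.201, 5.145, -2.889], 'grip_width': 18.971}
C [-31.5 -85.8 152.4] q 0.782 r 121.2
{'clock': 22.433, 'tcp_pos': [581.255, -69.987, 120.611], 'tool_rot': [3.138, -0.491, 0.197], 'contact_force': [21.548, 4.927, -3.331], 'grip_width': 19.051}
C [-31.4 -85.7 152.4] q 0.782 r 121.1
```

View pics/sc28.png

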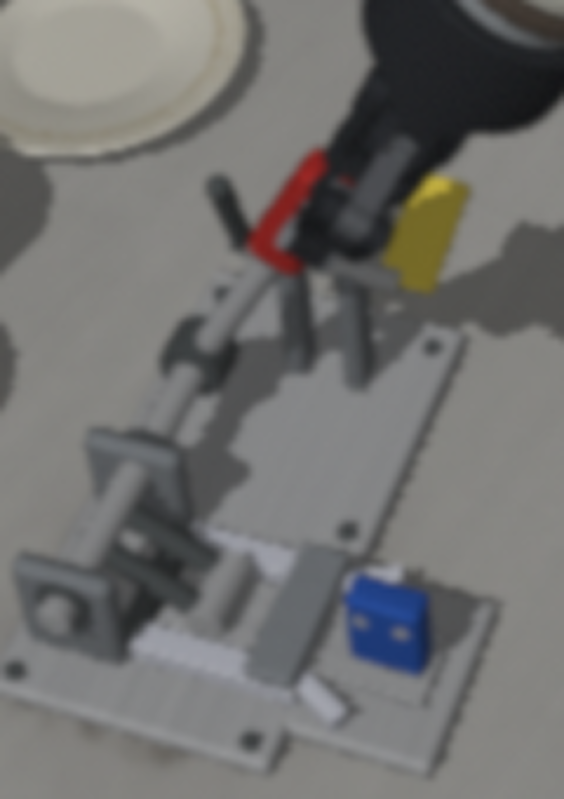

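View pics/sdend.png

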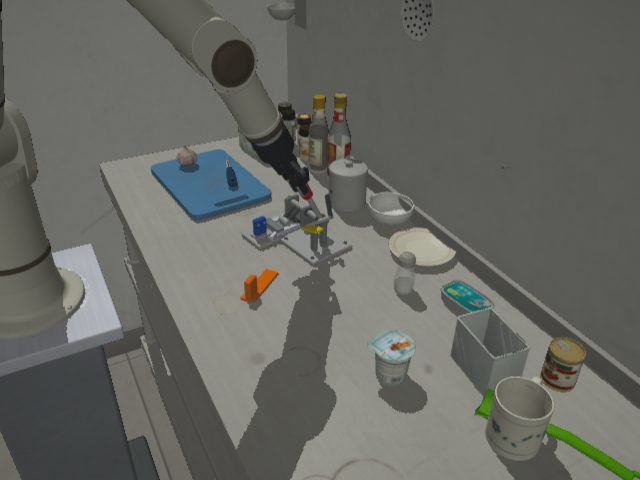

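Run:
```python
from h import *
print(robot.close_job());st()
```

```text
the job is handed in; nothing more can be done
None
the job is handed in; nothing more can be done
```

The gauge blade is in the slot against the stop and released, the catch is flipped over, and the lever is held pulled with its foot on the blade. The job is handed in. No verdict was reported, and I could not read the lever angle or the foot force directly.

- **Gauge:** I slid it in until the wrist force reached about 6 N against the stop, then let go. The wrist camera put it 0.3 to 1.7 mm from fully home (two measurements that disagree slightly) and about 1 mm off the centre line. The limits are 4 mm and 6 mm.
- **Catch:** My first push passed just above the tab, because the shut fingertips sit about 20–25 mm behind the reported tool point. The second, lower push flipped it. The pictures show the tab lying flat and the arm up, about 1.3 rad by eye.
- **Lever:** It stopped firmly while the pull rose from about 10 N to 21 N, steady for the last half second. I work out the foot force at over 10 N.
- **Lever angle, where my checks disagreed:** The tool pose gave 0.78 rad and the pictures gave 0.70–0.72 rad. I trust the pictures, since the stall fits the stated 0.72 rad contact with the gauge in place. If the tool pose were right, it would be close to the 0.79 rad limit.
- **Bystanders:** The pepper shaker and yoghurt pot look unmoved in the last side picture. I did not measure their positions again.

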